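# Change the temperature stage over to the weighted cell stack

### The job

Lift the cover plate straight up off the temperature stage's two locating pins, keeping it level so that it does not jam, and lay it flat in the white tray. Then build the cell stack in the middle of the stage, setting down and letting go of one piece at a time: first the copper dish, open side up, then the metal cell standing in the dish, then the white spacer ring centred on the cell, and last the steel knobbed weight centred on the ring, knob up. Leave the amber bottle, the beaker and the small jar where they stand.

Things in the scene. Friction and masses are not known exactly. Their poses are not given: they have to be found in the camera images.
- stage: Fixed flat black block with grey top, 110 (x) x 140 (y) x 30 mm high; origin at the centre of its underside, z up. A flush copper disc, 68 mm across, marks the middle of its top (the stack's place, mostly under the plate at first). Two steel locating pins, 6 mm thick, 21 mm above the top, at y = +50 and -50 mm (x = 0): grip the dish along the stage's x to keep fingers clear of them.
- tray: Low white open tray, fixed to the bench: 100 (x) x 160 (y) x 12 mm high outside, walls and floor 4 mm thick, so inside 92 x 152 mm and 8 mm deep; origin at the centre of its underside, z up. Where the cover plate goes, its long side along the tray's long side.
- plate: Aluminium cover plate, 50 (x) x 124 (y) x 8 mm thick, about 0.18 kg; origin at the centre of its underside, z up. Two 9 mm holes at y = +50 and -50 mm, on the stage's pins at the start (underside 30 mm above the bench). In its middle a black upright grip bar 16 mm wide (x), 50 mm long (y), rising 28 mm above the plate (to 36 mm above the underside).
- dish: Round shallow copper dish, open side up: outside diameter 60 mm, 15 mm high, wall 4 mm (inside diameter 52 mm), floor 5 mm thick; origin at the centre of its underside, z up. About 0.12 kg.
- cell: Metal sample cell: upright aluminium cylinder, diameter 40 mm, 45 mm high, flat ends, two thin black bands round it and a small glass window in its top; the tallest of the pieces; origin at the centre of its underside, z up. About 0.14 kg.
- spacer: White plastic spacer ring lying flat: outside diameter 40 mm, hole 22 mm, 12 mm high; origin at the centre of its underside, z up. About 0.03 kg.
- weight: Steel weight standing knob up: round body of 36 mm diameter and 14 mm high, above it a neck of 10 mm diameter and a knob of 18 mm diameter from 22 to 36 mm above the underside; origin at the centre of its underside, z up. About 0.15 kg.
- amber_bottle: Bystander: amber bottle with a black cap, diameter 44 mm, 85 mm high; origin at the centre of its underside, z up. Not to be disturbed.
- beaker: Bystander: empty glass beaker, diameter 60 mm, 70 mm high; origin at the centre of its underside, z up. Not to be disturbed.
- jar: Bystander: small white jar with a blue cap, diameter 40 mm, 50 mm high; origin at the centre of its underside, z up. Not to be disturbed.
Mind the look-alikes: they are no part of the job. There is more than one size of the dish; the job needs the smallest.

How it is judged:
By the outcome, as a careful person would: the job done as asked, in the order asked, and still so for the second after the job is handed in, with the robot touching nothing.
It also fails if it takes over 144 s, if anything falls off the work surface, if the arm or the gripper's body presses on something with over 40 N, if the wrist force passes 120 N, or if a joint passes its speed limit or range.

### The arm

A 6-joint arm with a two-finger parallel gripper is mounted at the origin on the work surface. World frame = base frame: x ahead of the robot, y to its left, z up, the work surface at z = 0. Lengths are in m, angles in rad, forces in N, time in s.
With the tool pointing down it reaches from about 0.425 to 0.925 m from the base axis. Payload 12.5 kg.
Tool frame: the origin (TCP) lies between the finger pads; the fingertips stand 25 mm ahead of it and the grasp point (between the pads) lies 6 mm ahead of it; z points along the fingers, x is the direction in which the jaws open and shut, and the axes are right-handed (so a half turn about z gives the same grasp; the last joint's range is limited). The gripper opens to 85 mm and grips with 20 to 120 N. Pads are 22 mm wide; open, the fingers measure 114 mm over their backs; the gripper's body (76 mm by 85 mm) begins 54 mm behind the grasp point. The pads swing forward as they close: fully open they stand 13 mm farther back than shut.
Start: joints at [1.166, 0.491, 1.559, -0, 1.092, -0.106], TCP at [0.184, 0.597, 0.256] pointing down, gripper open.
Joint ranges: [-3.1, 3.1], [-0.84, 2.19], [0.05, 2.79], [-1.13, 4.28], [0.06, 2.93], [-2.69, 2.69]. Speed limits (rad/s): [2.22, 2.22, 2.79, 3.14, 3.14, 3.14].

### API

Orientations are given as a unit quaternion [w, x, y, z].
In Python, from plant import manip gives the robot as it stands. The module is installed in compiled form; this text tells all that it offers.
- The arm moves only by the tool apply_moves, never from a script. Its arguments are lists of equal length, an entry for each row: "fingers": the opening, from 0 (shut) to 1 (fully open); "offset": the shift along the tool's x, y, z in m, a list of three; "delta_rot": the turn, a rotation vector about the tool's x, y, z in degrees, a list of three. A call has 1 to 5 rows; each row shifts and turns the commanded pose from where the row before left it, along the tool's axes as they then stand; what a row does not reach is not made up. A row lasts 1/12 s, in which the tool goes at most 41.7 mm and 7.16 degrees, less where a joint would pass 70% of its speed; a pose out of reach is approached as far as the arm can. A call with a gripper value outside its range is refused whole. The fingers move at their own pace and stop on an object; "force" is the grip in N (left out, the last holds). Time passes only in rows, so rows that do not move let the fingers close. It gives the time, the measured TCP pose, the force and the opening at its end, in the units of the state.
- manip.get_obs(): the state, without advancing time (a new reading comes with each control period).
- manip.camera(name): name is "scene" or "top" or "wrist"; returns a dict with "frame" (420x560x3 uint8, red, green, blue), "fx", "fy", "cx", "cy" (pixels), "cam_to_world" (4x4, takes a point from camera to world coordinates). Camera axes: x right, y up, looking along -z (the intrinsics and any distortion apply to the point x, -y, -z); pixel columns grow to the right and rows downward; lengths in m; the calibration is good to about 2 mm. The wrist camera is an equidistant fisheye: a pixel r from the principal point sees the ray r / f radians off the axis. A picture is of the moment at which its call begins. There is no depth.
- manip.sign_off(): hands the job in, once; it reports no verdict.
The state is a dict: "t": time; "joints": joint angles; "joint_velocities": joint speeds; "effort": joint torques, N m; "position": TCP position; "tool_rot": TCP orientation; "wrist_force": force on the tool from outside, world axes, zero at the start; "ft_torque": the same for the moment, N m; "grip_width": finger opening in m.
Only numpy, scipy, OpenCV 4.12 (cv2) and the standard library are available. Lean on these libraries where they do the work, as an engineer would, in place of code of your own. Each camera call takes 0.05 s, during which the arm holds its last target. There are 200 camera calls.

## Working session

There is one attempt and no reset: what is moved stays moved. The work goes in short steps, Python scripts to look and compute and a tool call to move; the robot and the scene stay as the last step left them, time stands still between calls to the robot, and variables do not carry over. Pictures are saved under pics/ and viewed, about 12 in all and at most 16, crops included, and the job is handed in when it is done.

Besides the shell and the picture viewer there is one more tool, called in YAML: its name, and indented under it one key for each argument. apply_moves: Moves the arm, as the interface text tells. Its arguments: {"type":"object","properties":{"fingers":{"type":"array","items":{"type":"number"}},"offset":{"type":"array","items":{"type":"array","items":{"type":"number"}}},"delta_rot":{"type":"array","items":{"type":"array","items":{"type":"number"}}},"force":{"type":"number"}},"required":["fingers","offset","delta_rot"]}

```bash
mkdir -p pics; python3 - <<'E'
from plant import manip
import cv2,numpy as np
o=manip.get_obs();print({k:np.round(v,3).tolist() for k,v in o.items()})
for n in("scene","top"):
    c=manip.camera(n);cv2.imwrite(f"pics/{n}0.png",cv2.resize(c["frame"][:,:,::-1],(784,588),interpolation=cv2.INTER_CUBIC))
    print(n,c["fx"],c["fy"],c["cx"],c["cy"],c["cam_to_world"].round(4).tolist(),[k for k in c])
E
```

```text
{'t': 0.0, 'joints': [1.166, 0.492, 1.559, -0.0, 1.092, -0.106], 'joint_velocities': [0.0, 0.0, 0.0, 0.001, -0.0, 0.001], 'effort': [-0.002, -61.843, -26.16, -0.0, 0.004, 0.0], 'position': [0.184, 0.597, 0.256], 'tool_rot': [0.0, 0.804, 0.594, -0.0], 'wrist_force': [0.375, -0.504, -0.471], 'ft_torque': [0.016, -0.014, -0.001], 'grip_width': 0.085}
scene 425.175767859875 425.175767859875 284.0561936408259 218.0517043856091 [[-0.8951, -0.335, 0.2943, 0.778], [0.4457, -0.6883, 0.5723, 0.5883], [0.0109, 0.6434, 0.7654, 0.8349], [0.0, 0.0, 0.0, 1.0]] ['frame', 'fx', 'fy', 'cx', 'cy', 'cam_to_world']
top 514.2018344581754 514.2018344581754 279.76833489036864 212.62014988246654 [[0.024, 0.9825, -0.1848, 0.218], [-0.9997, 0.0235, -0.0046, 0.0149], [-0.0002, 0.1849, 0.9828, 1.4569], [0.0, 0.0, 0.0, 1.0]] ['frame', 'fx', 'fy', 'cx', 'cy', 'cam_to_world']
```

View pics/top0.png

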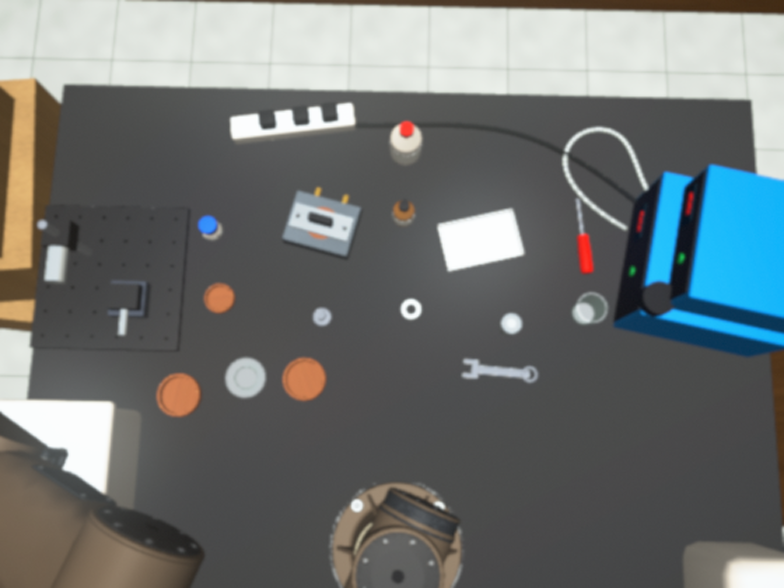

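View pics/scene0.png

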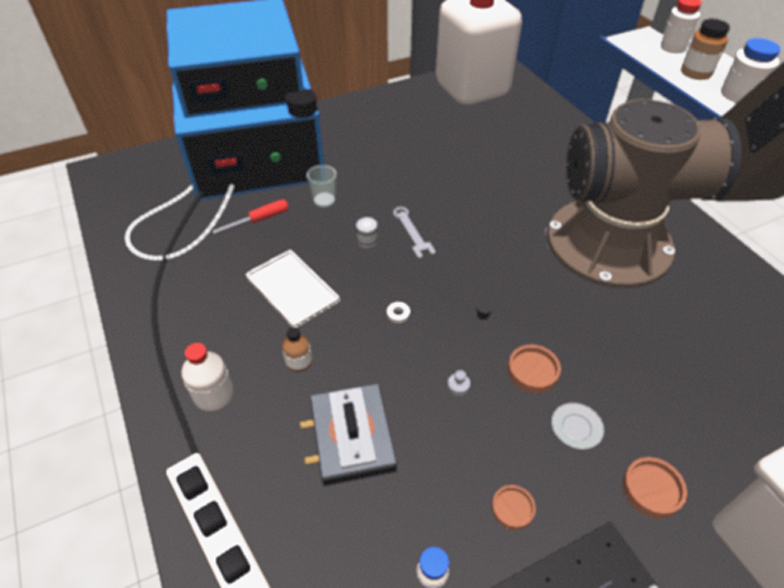

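Top view (scaled 1.4×): stage and plate at (322,222), tray (481,239), small dish (219,298), weight (322,317), spacer (411,309), cell (511,323), jar (209,228), bottle (403,212), beaker (590,308). The larger dishes are look-alikes.

```bash
cat > h.py <<'E'
from plant import manip
import cv2,numpy as np
from scipy.spatial.transform import Rotation as R
def ray(c,u,v,fish=False):
    x,y=(u-c["cx"])/c["fx"],(v-c["cy"])/c["fy"]
    if fish:
        r=np.hypot(x,y); s=np.sin(r)/r if r>1e-9 else 1; d=np.array([x*s,-y*s,-np.cos(r)])
    else: d=np.array([x,-y,-1.])
    T=c["cam_to_world"]; return T[:3,3],T[:3,:3]@d
def w(c,u,v,z,fish=False):
    o,d=ray(c,u,v,fish); return (o+d*(z-o[2])/d[2])[:2]
def proj(c,p,fish=False):
    T=c["cam_to_world"]; q=T[:3,:3].T@(np.array(p)-T[:3,3]); x,y,z=q[0],-q[1],-q[2]
    if fish:
        rr=np.hypot(x,y); th=np.arctan2(rr,z); k=th/max(rr,1e-9); return c["cx"]+c["fx"]*x*k,c["cy"]+c["fy"]*y*k
    return c["cx"]+c["fx"]*x/z,c["cy"]+c["fy"]*y/z
def tool(p):  # offset of world point in tool axes + yaw of jaw axis
    o=manip.get_obs(); q=o["tool_rot"]; r=R.from_quat([q[1],q[2],q[3],q[0]])
    x=r.as_matrix()[:,0]
    return r.inv().apply(np.array(p)-o["position"]),np.degrees(np.arctan2(x[1],x[0]))
E
python3 - <<'E'
from h import *
c=manip.camera("top");f=c["frame"][:,:,::-1]
P=dict(stage=(322,222,.038),tray=(481,239,.012),dish=(219,298,.015),cell=(511,323,.045),spacer=(411,309,.012),weight=(322,317,.036),jar=(209,228,.05),bottle=(403,212,.085),beaker=(590,308,.07))
t=[]
for k,(u,v,z) in P.items():
    u/=1.4;v/=1.4;print(k,w(c,u,v,z).round(3))
    if len(t)<6:
        a,b=int(u)-33,int(v)-33;print(k,"crop",a,b)
        t.append(cv2.resize(f[b:b+66,a:a+66],(264,264),interpolation=cv2.INTER_CUBIC))
cv2.imwrite("pics/c1.png",np.vstack([np.hstack(t[:3]),np.hstack(t[3:])]))
E
```

```text
stage [0.639 0.168]
stage crop 197 125
tray [ 0.618 -0.161]
tray crop 310 137
dish [0.48  0.373]
dish crop 123 179
cell [ 0.438 -0.216]
cell crop 332 197
spacer [ 0.467 -0.018]
spacer crop 260 187
weight [0.443 0.16 ]
weight crop 197 193
jar [0.617 0.395]
bottle [0.649 0.003]
beaker [ 0.468 -0.367]
```

View pics/c1.png

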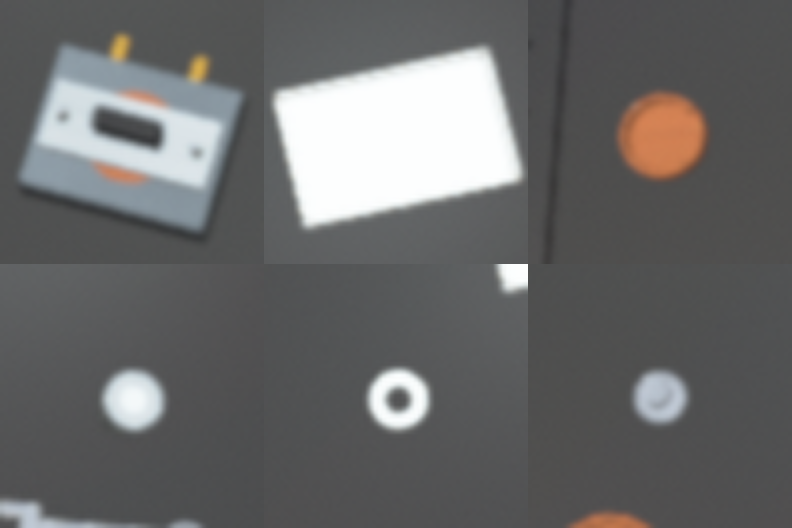

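Crops: plate corners ≈(56,78),(222,124),(206,190),(38,146), stage and tray corners clear, round pieces at their crop centres. Computing poses.

```bash
python3 - <<'E'
from h import *
c=manip.camera("top")
g=lambda a,b,px,py,z: w(c,a+(px+.5)/4-.5,b+(py+.5)/4-.5,z)
def rect(n,a,b,pts,z):
    p=np.array([g(a,b,*q,z) for q in pts]); L=p[1]-p[0]+p[2]-p[3]; S=p[3]-p[0]+p[2]-p[1]
    print(n,p.mean(0).round(4),"long",np.linalg.norm(L/2).round(3),np.degrees(np.arctan2(L[1],L[0])).round(1),"short",np.linalg.norm(S/2).round(3),np.degrees(np.arctan2(S[1],S[0])).round(1))
rect("plate",197,125,[(56,78),(222,124),(206,190),(38,146)],.038)
rect("stage",197,125,[(63,45),(243,93),(206,232),(20,180)],.03)
rect("tray",310,137,[(9,93),(226,47),(258,180),(40,228)],.012)
print("pins",g(197,125,63,117,.051),g(197,125,197,153,.051))
for n,a in dict(dish=(123,179,134,136,.015),cell=(332,197,134,136,.045),spacer=(260,187,135,135,.012),weight=(197,193,132,133,.014)).items(): print(n,g(*a).round(4))
d,y=tool([.639,.168,.2]);print(d.round(3),y)
E
```

```text
plate [0.64   0.1702] long 0.125 -104.2 short 0.051 168.6
stage [0.6404 0.1691] long 0.138 -104.4 short 0.106 166.6
tray [ 0.6178 -0.1588] long 0.163 -76.1 short 0.103 -167.1
pins [0.6477747  0.21715544] [0.62354875 0.12097297]
dish [0.4808 0.3744]
cell [ 0.4384 -0.2165]
spacer [ 0.4682 -0.0176]
weight [0.4477 0.1632]
[-0.276  0.561  0.056] 72.87719171330824
```

apply_moves:
  fingers: [1,1,1,1,1]
  offset:
    - [-0.0172,0.0351,0]
    - [-0.0172,0.0351,0]
    - [-0.0172,0.0351,0]
    - [-0.0172,0.0351,0]
    - [-0.0172,0.0351,0]
  delta_rot:
    - [0,0,0]
    - [0,0,0]
    - [0,0,0]
    - [0,0,0]
    - [0,0,0]

```text
t: 0.62
position: [0.3273, 0.4621, 0.2563]
tool_rot: [-0.0, 0.804, 0.594, -0.0]
wrist_force: [-0.3, 1.3, 0.7]
grip_width: 0.0856
```

apply_moves:
  fingers: [1,1,1,1,1]
  offset:
    - [-0.0172,0.0351,0]
    - [-0.0172,0.0351,0]
    - [-0.0172,0.0351,0]
    - [-0.0172,0.0351,0]
    - [-0.0172,0.0351,0]
  delta_rot:
    - [0,0,0]
    - [0,0,0]
    - [0,0,0]
    - [0,0,0]
    - [0,0,0]

```text
t: 1.03
position: [0.4699, 0.328, 0.2563]
tool_rot: [-0.0, 0.804, 0.594, 0.0]
wrist_force: [0.8, 1.1, -0.3]
grip_width: 0.0852
```

apply_moves:
  fingers: [1,1,1,1,1]
  offset:
    - [-0.0172,0.0351,0]
    - [-0.0172,0.0351,0]
    - [-0.0172,0.0351,0]
    - [-0.0172,0.0351,0]
    - [-0.0172,0.0351,0]
  delta_rot:
    - [0,0,0]
    - [0,0,0]
    - [0,0,0]
    - [0,0,0]
    - [0,0,0]

```text
t: 1.45
position: [0.6123, 0.1941, 0.2562]
tool_rot: [-0.0, 0.805, 0.594, -0.0]
wrist_force: [-1.0, 0.8, -0.1]
grip_width: 0.0853
```

apply_moves:
  fingers: [1,1,1,1,1]
  offset:
    - [-0.0172,0.0351,0]
    - [0,0,0]
    - [0,0,0]
    - [0,0,0]
    - [0,0,0]
  delta_rot:
    - [0,0,0]
    - [0,0,7]
    - [0,0,7]
    - [0,0,7]
    - [0,0,7]

```text
t: 1.87
position: [0.6398, 0.1686, 0.2559]
tool_rot: [-0.0, 0.926, 0.379, -0.0]
wrist_force: [-0.1, -0.3, -0.9]
grip_width: 0.0855
```

apply_moves:
  fingers: [1,1,1,1,1]
  offset:
    - [0,0,0]
    - [0,0,0]
    - [0,0,0]
    - [0,0,0]
    - [0,0,0]
  delta_rot:
    - [0,0,7]
    - [0,0,7]
    - [0,0,7]
    - [0,0,7]
    - [0,0,7]

```text
t: 2.28
position: [0.6396, 0.169, 0.256]
tool_rot: [-0.0, 0.997, 0.083, -0.0]
wrist_force: [0.3, 0.2, -0.3]
grip_width: 0.0856
```

apply_moves:
  fingers: [1,1,1,1,1]
  offset:
    - [0,0,0]
    - [0,0,0]
    - [0,0,0]
    - [0,0,0]
    - [0,0,0]
  delta_rot:
    - [0,0,7]
    - [0,0,7]
    - [0,0,7]
    - [0,0,3]
    - [0,0,0]

```text
t: 2.7
position: [0.6396, 0.169, 0.2561]
tool_rot: [0.0, 0.992, -0.124, -0.0]
wrist_force: [0.1, 0.3, -0.1]
grip_width: 0.0852
```

```bash
python3 - <<'E'
from h import *
c=manip.camera("wrist");cv2.imwrite("pics/w1.png",cv2.resize(c["frame"][:,:,::-1],(784,588),interpolation=cv2.INTER_CUBIC))
np.save("w1.npy",c["frame"])
d,y=tool([.640,.1695,.25]);print(d.round(4),y,manip.get_obs()["joints"].round(2),c["fx"],c["cx"],c["cy"])
print("plate px",[np.round(np.array(proj(c,p,True))*1.4,0) for p in ([.64,.1695,.066],[.6477,.217,.051],[.6235,.121,.051])])
E
```

```text
[ 0.0002 -0.0006  0.0061] -14.04461288402787 [0.16 0.54 1.46 0.   1.14 0.4 ] 325.19226210127806 283.04679296309183 204.15532446263515
plate px [array([396., 261.]), array([390., 190.]), array([391., 323.])]
```

View pics/w1.png

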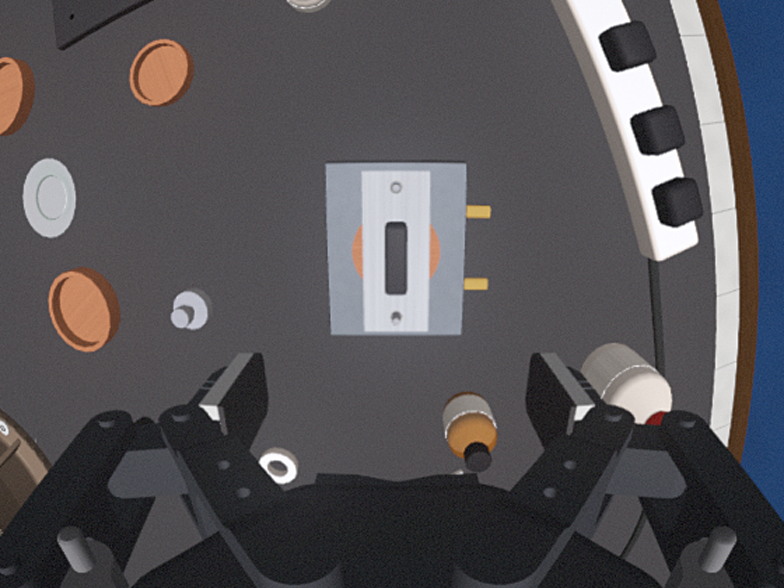

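Wrist view: bar top centre at (396,259), pins at (396,187) and (396,317), plate square to the jaws.

```bash
python3 - <<'E'
from h import *
c=manip.camera("wrist")
g=lambda u,v,z:w(c,(u+.5)/1.4-.5,(v+.5)/1.4-.5,z,True)
a,b=g(396,187,.051),g(396,317,.051);print("pins",a,b,(a+b)/2,np.degrees(np.arctan2(*(a-b)[::-1])))
print("bar",g(396,222,.066),g(396,295,.066),g(396,258.5,.066))
p=np.array([g(*q,.038) for q in((362,171),(430,171),(429,331),(363,331))]);print("plate",p.mean(0),np.linalg.norm(p[0]-p[3]))
p=np.array([g(*q,.03) for q in((326,163),(467,163),(461,334),(331,334))]);print("stage",p.mean(0),np.linalg.norm(p[0]-p[3]))
print("dish",g(161,73,.015))
E
```

```text
pins [0.65206872 0.21833776] [0.62867358 0.12476527] [0.64037115 0.17155152] 75.96259327571713
bar [0.64646055 0.19589505] [0.63392559 0.14576137] [0.64029918 0.17124976]
plate [0.63976627 0.16914219] 0.12409546221005145
stage [0.64002593 0.16940022] 0.1364784816626113
dish [0.48367151 0.36941891]
```

apply_moves:
  fingers: [0.5,0.5,0.5,0.5,0.5]
  offset:
    - [0,-0.001,0.026]
    - [0,0,0.026]
    - [0,0,0.026]
    - [0,0,0.026]
    - [0,0,0.026]
  delta_rot:
    - [0,0,0]
    - [0,0,0]
    - [0,0,0]
    - [0,0,0]
    - [0,0,0]

```text
t: 3.22
position: [0.6398, 0.17, 0.1252]
tool_rot: [-0.0, 0.993, -0.122, 0.0]
wrist_force: [1.5, -0.7, 0.2]
grip_width: 0.0425
```

apply_moves:
  fingers: [0.5,0.5,0.5,0.5,0.5]
  offset:
    - [0,0,0.015]
    - [0,0,0.015]
    - [0,0,0.015]
    - [0,0,0.015]
    - [0,0,0]
  delta_rot:
    - [0,0,0]
    - [0,0,0]
    - [0,0,0]
    - [0,0,0]
    - [0,0,0]

```text
t: 3.63
position: [0.6387, 0.1698, 0.0635]
tool_rot: [0.001, 0.993, -0.122, -0.002]
wrist_force: [-1.0, -0.2, 0.5]
grip_width: 0.0429
```

apply_moves:
  fingers: [0,0,0,0,0]
  offset:
    - [0,0,0]
    - [0,0,0]
    - [0,0,0]
    - [0,0,0]
    - [0,0,0]
  delta_rot:
    - [0,0,0]
    - [0,0,0]
    - [0,0,0]
    - [0,0,0]
    - [0,0,0]
  force: 60

```text
t: 4.05
position: [0.6404, 0.1701, 0.0674]
tool_rot: [-0.0, 0.992, -0.123, 0.001]
wrist_force: [-0.3, -0.6, 5.3]
grip_width: 0.0147
```

apply_moves:
  fingers: [0,0,0,0,0]
  offset:
    - [0,0,0]
    - [0,0,0]
    - [0,0,0]
    - [0,0,0]
    - [0,0,0]
  delta_rot:
    - [0,0,0]
    - [0,0,0]
    - [0,0,0]
    - [0,0,0]
    - [0,0,0]

```text
t: 4.47
position: [0.6404, 0.1701, 0.0675]
tool_rot: [-0.0, 0.992, -0.123, 0.001]
wrist_force: [-1.5, -1.1, 7.0]
grip_width: 0.0149
```

apply_moves:
  fingers: [0,0,0,0,0]
  offset:
    - [0,0,-0.002]
    - [0,0,-0.003]
    - [0,0,-0.005]
    - [0,0,-0.005]
    - [0,0,-0.005]
  delta_rot:
    - [0,0,0]
    - [0,0,0]
    - [0,0,0]
    - [0,0,0]
    - [0,0,0]

```text
t: 4.88
position: [0.6399, 0.17, 0.0868]
tool_rot: [-0.0, 0.992, -0.123, -0.0]
wrist_force: [-0.4, -0.2, -1.8]
grip_width: 0.0149
```

apply_moves:
  fingers: [0,0,0,0,0]
  offset:
    - [0,0,-0.008]
    - [0,0,-0.008]
    - [0,0,-0.008]
    - [0,0,-0.008]
    - [0,0,-0.008]
  delta_rot:
    - [0,0,0]
    - [0,0,0]
    - [0,0,0]
    - [0,0,0]
    - [0,0,0]

```text
t: 5.3
position: [0.6399, 0.17, 0.1274]
tool_rot: [-0.0, 0.992, -0.123, 0.0]
wrist_force: [-0.5, 0.0, -1.9]
grip_width: 0.0148
```

apply_moves:
  fingers: [0,0,0,0,0]
  offset:
    - [0,0,-0.015]
    - [0,0,-0.015]
    - [0,0,-0.015]
    - [0,0,-0.015]
    - [0,0,0]
  delta_rot:
    - [0,0,0]
    - [0,0,0]
    - [0,0,0]
    - [0,0,0]
    - [0,0,0]

```text
t: 5.72
position: [0.6409, 0.1702, 0.1898]
tool_rot: [-0.001, 0.992, -0.123, 0.002]
wrist_force: [0.0, 0.0, -0.8]
grip_width: 0.0149
```

```bash
python3 - <<'E'
from h import *
c=manip.camera("wrist");cv2.imwrite("pics/w2.png",c["frame"][:,:,::-1])
d,y=tool([.618,-.1588,.17]);print(d.round(4),y)
E
```

```text
[0.0585 0.3244 0.0177] -14.11423906907055
```

View pics/w2.png

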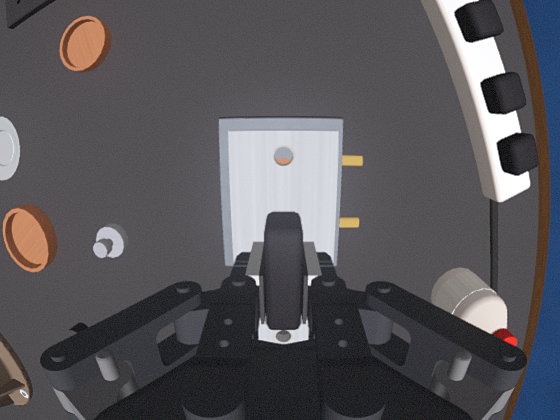

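Plate is off the pins, level and held by the bar; moving over the tray.

apply_moves:
  fingers: [0,0,0,0,0]
  offset:
    - [0.002,0.012,0]
    - [0.005,0.026,0]
    - [0.0055,0.031,0]
    - [0.0055,0.031,0]
    - [0.0055,0.031,0]
  delta_rot:
    - [0,0,0]
    - [0,0,0]
    - [0,0,0]
    - [0,0,0]
    - [0,0,0]

```text
t: 6.18
position: [0.6298, 0.0354, 0.185]
tool_rot: [0.0, 0.992, -0.123, -0.001]
wrist_force: [0.8, -0.2, -0.9]
grip_width: 0.0148
```

apply_moves:
  fingers: [0,0,0,0,0]
  offset:
    - [0.0055,0.031,0]
    - [0.0055,0.031,0]
    - [0.0055,0.031,0]
    - [0.0055,0.031,0]
    - [0.0055,0.031,0]
  delta_rot:
    - [0,0,0]
    - [0,0,0]
    - [0,0,0]
    - [0,0,0]
    - [0,0,0]

```text
t: 6.6
position: [0.6185, -0.1219, 0.185]
tool_rot: [-0.0, 0.992, -0.123, -0.001]
wrist_force: [0.4, -0.3, -1.5]
grip_width: 0.0146
```

apply_moves:
  fingers: [0,0,0,0,0]
  offset:
    - [0.005,0.024,0]
    - [0.0025,0.014,0]
    - [0,0,0]
    - [0,0,0]
    - [0,0,0]
  delta_rot:
    - [0,0,0]
    - [0,0,0]
    - [0,0,-5]
    - [0,0,-5]
    - [0,0,-5]

```text
t: 7.02
position: [0.617, -0.1588, 0.1853]
tool_rot: [-0.0, 1.0, 0.009, -0.001]
wrist_force: [-0.4, 0.6, -1.9]
grip_width: 0.0148
```

apply_moves:
  fingers: [0,0,0,0,0]
  offset:
    - [0,0,0.02]
    - [0,0,0.02]
    - [0,0,0.015]
    - [0,0,0]
    - [0,0,0]
  delta_rot:
    - [0,0,-5]
    - [0,0,-5]
    - [0,0,-3]
    - [0,0,0]
    - [0,0,0]

```text
t: 7.43
position: [0.6171, -0.1583, 0.1304]
tool_rot: [-0.001, 0.993, 0.12, -0.001]
wrist_force: [0.3, 0.5, -1.8]
grip_width: 0.0149
```

```bash
python3 - <<'E'
from h import *
c=manip.camera("wrist");cv2.imwrite("pics/w3.png",c["frame"][:,:,::-1])
d,y=tool([.618,-.1588,.17]);print(d.round(4),y,manip.get_obs()["position"])
# expected tray corners (outer top)
M=R.from_euler('z',13.9,degrees=True)
print([np.round(proj(c,M.apply([a*.05,b*.08,.012])+[.618,-.1588,0],True)) for a in(-1,1) for b in(-1,1)])
E
```

```text
[ 0.0003  0.0004 -0.0387] 13.771445168403558 [ 0.61759681 -0.15844765  0.13134834]
[array([225., 298.]), array([215., 102.]), array([342., 298.]), array([352., 102.])]
```

View pics/w3.png

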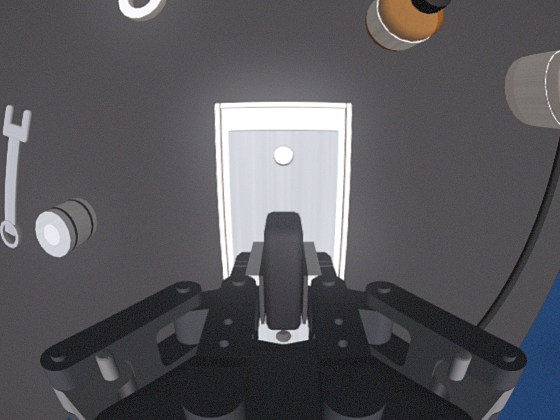

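Tray's far corners are at (216,103) and (351,103), within 1 px of prediction. Lowering.

apply_moves:
  fingers: [0,0,0,0,0]
  offset:
    - [0,0,0.014]
    - [0,0,0.014]
    - [0,0,0.014]
    - [0,0,0.014]
    - [0,0,0.014]
  delta_rot:
    - [0,0,0]
    - [0,0,0]
    - [0,0,0]
    - [0,0,0]
    - [0,0,0]

```text
t: 7.9
position: [0.6182, -0.1586, 0.062]
tool_rot: [0.0, 0.993, 0.12, 0.001]
wrist_force: [0.1, -0.3, -1.8]
grip_width: 0.0149
```

apply_moves:
  fingers: [0,0,0,0,0]
  offset:
    - [0,0,0.006]
    - [0,0,0.005]
    - [0,0,0.004]
    - [0,0,0.002]
    - [0,0,0]
  delta_rot:
    - [0,0,0]
    - [0,0,0]
    - [0,0,0]
    - [0,0,0]
    - [0,0,0]

```text
t: 8.32
position: [0.6178, -0.1585, 0.0445]
tool_rot: [0.0, 0.993, 0.121, 0.0]
wrist_force: [-0.7, 0.5, -2.0]
grip_width: 0.0153
```

apply_moves:
  fingers: [0,0,0,0]
  offset:
    - [0,0,0.0015]
    - [0,0,0.001]
    - [0,0,0.001]
    - [0,0,0]
  delta_rot:
    - [0,0,0]
    - [0,0,0]
    - [0,0,0]
    - [0,0,0]

```text
t: 8.65
position: [0.6178, -0.1585, 0.0414]
tool_rot: [0.0, 0.993, 0.121, 0.0]
wrist_force: [-1.6, 0.1, 5.0]
grip_width: 0.0149
```

apply_moves:
  fingers: [0.5,0.5,0.5,0.5,0.5]
  offset:
    - [0,0,0]
    - [0,0,0]
    - [0,0,0]
    - [0,0,-0.005]
    - [0,0,-0.015]
  delta_rot:
    - [0,0,0]
    - [0,0,0]
    - [0,0,0]
    - [0,0,0]
    - [0,0,0]

```text
t: 9.07
position: [0.6168, -0.1582, 0.0595]
tool_rot: [-0.001, 0.993, 0.121, -0.001]
wrist_force: [0.6, -0.2, -0.1]
grip_width: 0.043
```

apply_moves:
  fingers: [0.5,0.5,0.5,1,1]
  offset:
    - [0,0,-0.03]
    - [0,0,-0.03]
    - [0,0,-0.03]
    - [0,0,-0.03]
    - [0,0,-0.02]
  delta_rot:
    - [0,0,0]
    - [0,0,0]
    - [0,0,0]
    - [0,0,0]
    - [0,0,0]

```text
t: 9.48
position: [0.618, -0.1586, 0.2042]
tool_rot: [0.001, 0.993, 0.121, 0.001]
wrist_force: [-0.8, 0.1, -0.6]
grip_width: 0.0657
```

apply_moves:
  fingers: [1,1,1,1,1]
  offset:
    - [0,0,0]
    - [0,0,0]
    - [0,0,0]
    - [0,0,0]
    - [0,0,0]
  delta_rot:
    - [0,0,7]
    - [0,0,7]
    - [0,0,7]
    - [0,0,7]
    - [0,0,0]

```text
t: 9.9
position: [0.6176, -0.1585, 0.2012]
tool_rot: [-0.0, 0.992, -0.126, 0.0]
wrist_force: [0.6, -0.0, -0.2]
grip_width: 0.0853
```

apply_moves:
  fingers: [1,1,1,1,1]
  offset:
    - [-0.0174,-0.0321,0]
    - [-0.0174,-0.0321,0]
    - [-0.0174,-0.0321,0]
    - [-0.0174,-0.0321,0]
    - [-0.0174,-0.0321,0]
  delta_rot:
    - [0,0,0]
    - [0,0,0]
    - [0,0,0]
    - [0,0,0]
    - [0,0,0]

```text
t: 10.32
position: [0.5717, 0.0198, 0.201]
tool_rot: [-0.0, 0.993, -0.121, 0.0]
wrist_force: [0.1, -0.1, 0.6]
grip_width: 0.0851
```

apply_moves:
  fingers: [1,1,1,1,1]
  offset:
    - [-0.0174,-0.0321,0]
    - [-0.0174,-0.0321,0]
    - [-0.0174,-0.0321,0]
    - [-0.0174,-0.0321,0]
    - [-0.0174,-0.0321,0]
  delta_rot:
    - [0,0,0]
    - [0,0,0]
    - [0,0,0]
    - [0,0,0]
    - [0,0,0]

```text
t: 10.73
position: [0.5265, 0.1969, 0.2011]
tool_rot: [-0.0, 0.993, -0.121, 0.0]
wrist_force: [0.1, -0.3, -0.2]
grip_width: 0.0849
```

apply_moves:
  fingers: [1,1,1,1,1]
  offset:
    - [-0.0174,-0.0321,0]
    - [-0.0174,-0.0321,0]
    - [-0.0174,-0.0321,0]
    - [-0.0174,-0.0321,0]
    - [-0.0174,-0.0321,0]
  delta_rot:
    - [0,0,0]
    - [0,0,0]
    - [0,0,0]
    - [0,0,0]
    - [0,0,0]

```text
t: 11.15
position: [0.4812, 0.3739, 0.2012]
tool_rot: [-0.0, 0.993, -0.121, 0.0]
wrist_force: [0.9, -0.9, -0.3]
grip_width: 0.0856
```

apply_moves:
  fingers: [1,1]
  offset:
    - [0,0,0]
    - [0,0,0]
  delta_rot:
    - [0,0,0]
    - [0,0,0]

```text
t: 11.32
position: [0.4811, 0.3736, 0.2008]
tool_rot: [-0.0, 0.993, -0.12, -0.0]
wrist_force: [0.0, -0.3, 0.3]
grip_width: 0.0855
```

```bash
python3 - <<'E'
from h import *
c=manip.camera("wrist");cv2.imwrite("pics/w4.png",cv2.resize(c["frame"][:,:,::-1],(784,588),interpolation=cv2.INTER_CUBIC))
d,y=tool([.4825,.372,.2]);print(d.round(4),y,manip.get_obs()["position"])
print([np.array(proj(c,[*p,.015],True))*1.4 for p in [(.4808,.3744),(.4837,.3694)]])
E
```

```text
[0.001  0.0002 0.0008] -13.85538539957512 [0.48155074 0.37242532 0.20077416]
[array([394.86266894, 262.04397421]), array([400.71401528, 267.99515043])]
```

View pics/w4.png

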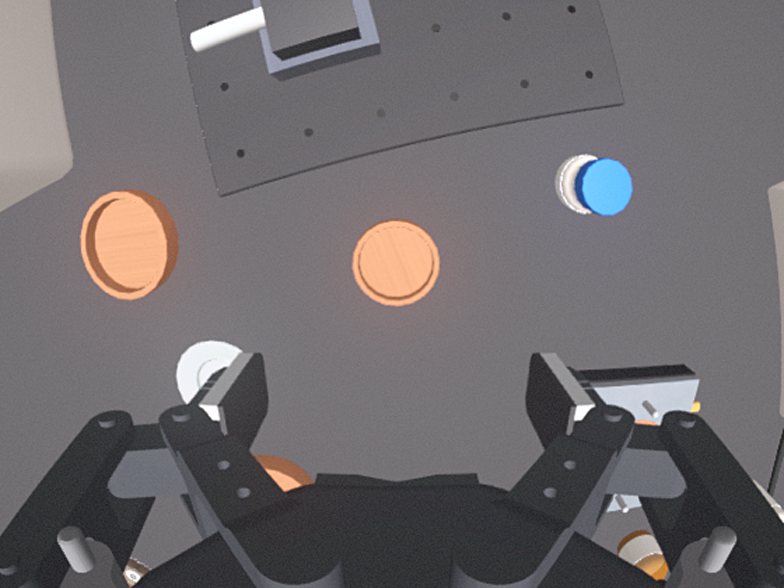

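Dish rim centre at (396,263), directly under the jaws. The pins stand clear on the bare stage at right. Descending.

apply_moves:
  fingers: [1,1,1,1,1]
  offset:
    - [0,0,0.026]
    - [0,0,0.026]
    - [0,0,0.026]
    - [0,0,0.026]
    - [0,0,0.026]
  delta_rot:
    - [0,0,0]
    - [0,0,0]
    - [0,0,0]
    - [0,0,0]
    - [0,0,0]

```text
t: 11.78
position: [0.4826, 0.3706, 0.07]
tool_rot: [-0.0, 0.992, -0.123, 0.0]
wrist_force: [0.5, 0.1, -0.7]
grip_width: 0.0855
```

apply_moves:
  fingers: [1,1,1,1,1]
  offset:
    - [0,0,0.015]
    - [0,0,0.013]
    - [0,0,0.01]
    - [0,0,0.008]
    - [0,0,0]
  delta_rot:
    - [0,0,0]
    - [0,0,0]
    - [0,0,0]
    - [0,0,0]
    - [0,0,0]

```text
t: 12.2
position: [0.482, 0.3715, 0.0239]
tool_rot: [0.0, 0.992, -0.123, -0.0]
wrist_force: [0.3, -0.3, -0.5]
grip_width: 0.0856
```

apply_moves:
  fingers: [0.6,0.6,0.6,0.6,0.6]
  offset:
    - [0,0,0]
    - [0,0,0]
    - [0,0,0]
    - [0,0,0]
    - [0,0,0]
  delta_rot:
    - [0,0,0]
    - [0,0,0]
    - [0,0,0]
    - [0,0,0]
    - [0,0,0]
  force: 40

```text
t: 12.62
position: [0.4823, 0.3724, 0.0264]
tool_rot: [-0.001, 0.992, -0.123, 0.001]
wrist_force: [-1.4, -1.3, 6.6]
grip_width: 0.0585
```

```bash
python3 - <<'E'
from h import *
c=manip.camera("wrist");cv2.imwrite("pics/w5.png",c["frame"][:,:,::-1])
o=manip.get_obs();print(o["position"],o["grip_width"],o["wrist_force"])
E
```

```text
[0.48233349 0.37233948 0.02637434] 0.05822364694655276 [-0.2832796  -1.74279353  7.37142143]
```

View pics/w5.png

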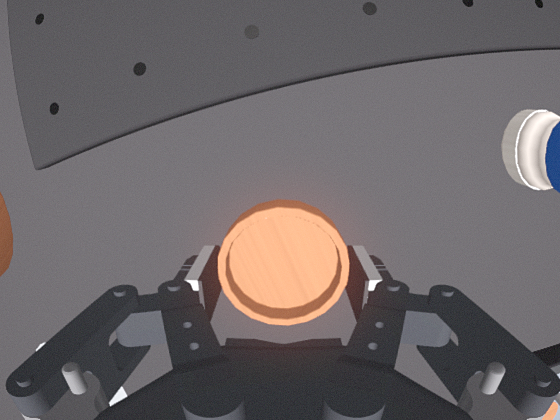

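```bash
python3 - <<'E'
from h import *
c=manip.camera("wrist");p=manip.get_obs()["position"]
a=np.linspace(0,2*np.pi,24)
im=c["frame"][:,:,::-1].copy()
for dx,col in((0,(0,255,0)),):
    for r in(.030,.026):
        q=np.array([proj(c,[p[0]+r*np.cos(t),p[1]+r*np.sin(t),.015],True) for t in a]);print(r,q.min(0),q.max(0))
for u,v in((283,200),(218,258),(349,258)): print(w(c,u,v,.015,True)-p[:2])
E
```

```text
0.03 [215.81780313 207.80843599] [348.83098637 326.38098597]
0.026 [224.59470219 217.02973203] [340.18841294 319.86024354]
[0.00836596 0.03224105]
[-0.02591383  0.01362479]
[ 0.03024426 -0.00054893]
```

apply_moves:
  fingers: [0.6,0.6,0.6,0.6,0.6]
  offset:
    - [0,0,-0.005]
    - [0,0,-0.01]
    - [0,0,-0.015]
    - [0,0,-0.025]
    - [0,0,-0.025]
  delta_rot:
    - [0,0,0]
    - [0,0,0]
    - [0,0,0]
    - [0,0,0]
    - [0,0,0]

```text
t: 13.13
position: [0.4817, 0.372, 0.1063]
tool_rot: [0.0, 0.992, -0.123, -0.0]
wrist_force: [0.0, 0.2, -1.5]
grip_width: 0.0583
```

Dish lifted. The image suggests its centre sits about 2–3 mm ahead of the TCP along −tool y, which I allow for. Moving over the stage.

apply_moves:
  fingers: [0.6,0.6,0.6,0.6,0.6]
  offset:
    - [0.012,0.0095,-0.01]
    - [0.024,0.0185,0]
    - [0.026,0.0205,0]
    - [0.026,0.0205,0]
    - [0.026,0.0205,0]
  delta_rot:
    - [0,0,0]
    - [0,0,0]
    - [0,0,0]
    - [0,0,0]
    - [0,0,0]

```text
t: 13.55
position: [0.5715, 0.2565, 0.1162]
tool_rot: [-0.0, 0.992, -0.123, 0.001]
wrist_force: [0.8, 0.5, 0.1]
grip_width: 0.0587
```

apply_moves:
  fingers: [0.6,0.6,0.6,0.6,0.6]
  offset:
    - [0.026,0.0205,0]
    - [0.026,0.0205,0]
    - [0.025,0.0195,0]
    - [0.0117,0.009,0]
    - [0,0,0]
  delta_rot:
    - [0,0,0]
    - [0,0,0]
    - [0,0,0]
    - [0,0,0]
    - [0,0,0]

```text
t: 13.97
position: [0.6415, 0.1659, 0.1156]
tool_rot: [-0.0, 0.992, -0.124, 0.001]
wrist_force: [-0.9, -0.1, -2.3]
grip_width: 0.0588
```

```bash
python3 - <<'E'
from h import *
c=manip.camera("wrist");cv2.imwrite("pics/w6.png",cv2.resize(c["frame"][:,:,::-1],(784,588),interpolation=cv2.INTER_CUBIC))
d,y=tool([.6395,.1685,.1]);o=manip.get_obs();print(d.round(4),y,o["position"],o["grip_width"])
E
```

```text
[-0.0009 -0.0008  0.0154] -14.23767813202299 [0.64020529 0.16749728 0.11541449] 0.05841812114522737
```

View pics/w6.png

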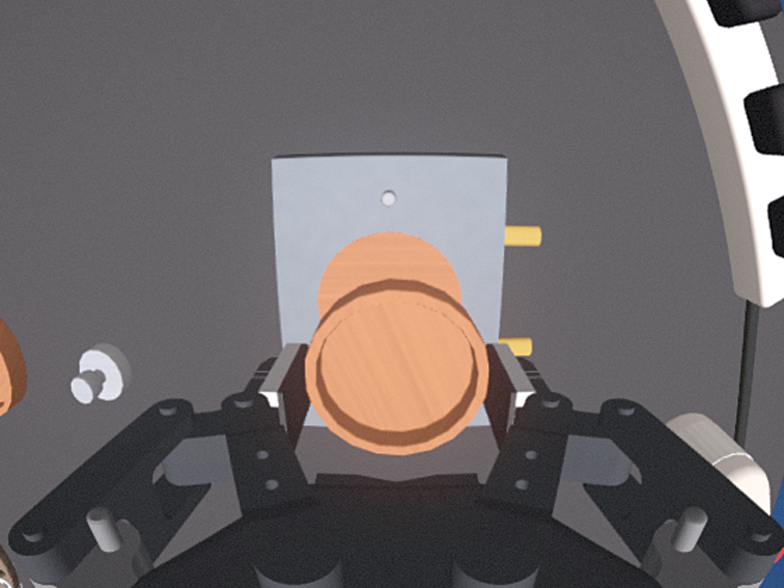

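Dish level in the jaws; disc centre at x≈390, dish x≈397. That frame was taken while the arm was still settling. Lowering.

apply_moves:
  fingers: [0.6,0.6,0.6,0.6,0.6]
  offset:
    - [0,0,0.012]
    - [0,0,0.015]
    - [0,0,0.015]
    - [0,0,0.01]
    - [0,0,0]
  delta_rot:
    - [0,0,0]
    - [0,0,0]
    - [0,0,0]
    - [0,0,0]
    - [0,0,0]

```text
t: 14.43
position: [0.638, 0.1696, 0.0603]
tool_rot: [0.0, 0.993, -0.122, -0.002]
wrist_force: [-0.0, 0.5, -0.8]
grip_width: 0.0581
```

apply_moves:
  fingers: [0.6,0.6,0.6]
  offset:
    - [0,0,0.0]
    - [0,0,0]
    - [0,0,0]
  delta_rot:
    - [0,0,0]
    - [0,0,0]
    - [0,0,0]

```text
t: 14.68
position: [0.64, 0.1688, 0.0637]
tool_rot: [-0.0, 0.992, -0.123, 0.001]
wrist_force: [-0.7, -0.3, -1.1]
grip_width: 0.0582
```

```bash
python3 - <<'E'
from h import *
c=manip.camera("wrist");cv2.imwrite("pics/w7.png",cv2.resize(c["frame"][:,:,::-1],(784,588),interpolation=cv2.INTER_CUBIC))
d,y=tool([.6400,.1705,.1]);o=manip.get_obs();print(d.round(4),y,o["position"],o["grip_width"])
E
```

```text
[-0.0004 -0.0018 -0.0363] -14.109036326123984 [0.64000928 0.16870791 0.06365034] 0.05867365044270911
```

View pics/w7.png

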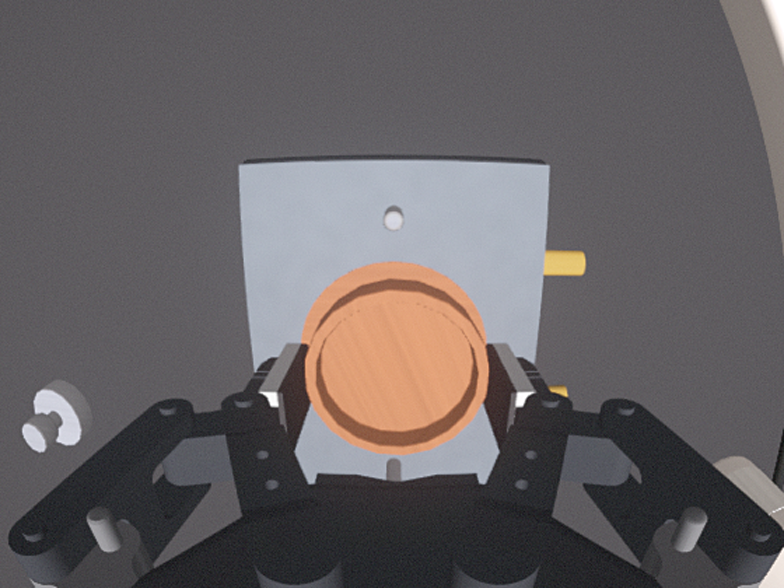

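Dish rim spans x 307–488 and y ~280–453; far pin at (394,217), near pin at (394,463). All are at nearly the same height, so I compare them directly.

```bash
python3 - <<'E'
from h import *
c=manip.camera("wrist");g=lambda u,v,z:w(c,(u+.5)/1.4-.5,(v+.5)/1.4-.5,z,True)
o=manip.get_obs();p=o["position"]
f=lambda q:(R.from_euler('z',14.1,degrees=True).apply([*(q-p[:2]),0])[:2]*1000).round(1) # stage-aligned x,y rel TCP, mm
for n,u,v,z in(("pinF",394,217,.051),("pinN",394,463,.051),("disc far edge",394,262,.03),("dish far",397,279,.0523),("dish L",307,366,.0523),("dish R",488,366,.0523),("dish near",397,454,.0523)):print(n,f(g(u,v,z)))
E
```

```text
pinF [-0.4 51.9]
pinN [ -0.6 -33.4]
disc far edge [-0.5 34. ]
dish far [ 0.4 33.8]
dish L [-28.1   5.4]
dish R [29.3  5.3]
dish near [  0.5 -28.4]
```

apply_moves:
  fingers: [0.6,0.6,0.6,0.6,0.6]
  offset:
    - [-0.0008,0.001,0]
    - [0,0,0.003]
    - [0,0,0.002]
    - [0,0,0.001]
    - [0,0,0]
  delta_rot:
    - [0,0,0]
    - [0,0,0]
    - [0,0,0]
    - [0,0,0]
    - [0,0,0]

```text
t: 15.2
position: [0.6386, 0.1677, 0.0566]
tool_rot: [0.0, 0.992, -0.123, -0.0]
wrist_force: [0.0, 0.7, 0.0]
grip_width: 0.0586
```

apply_moves:
  fingers: [0.6,0.6,0.6]
  offset:
    - [0,0,0.001]
    - [0,0,0.0005]
    - [0,0,0]
  delta_rot:
    - [0,0,0]
    - [0,0,0]
    - [0,0,0]

```text
t: 15.45
position: [0.6387, 0.1677, 0.0564]
tool_rot: [-0.0, 0.992, -0.123, 0.0]
wrist_force: [-5.0, -1.3, 10.9]
grip_width: 0.0586
```

apply_moves:
  fingers: [1,1,1,1,1]
  offset:
    - [0,0,0]
    - [0,0,0]
    - [0,0,0]
    - [0,0,-0.005]
    - [0,0,-0.02]
  delta_rot:
    - [0,0,0]
    - [0,0,0]
    - [0,0,0]
    - [0,0,0]
    - [0,0,0]

```text
t: 15.87
position: [0.6375, 0.1675, 0.078]
tool_rot: [0.001, 0.992, -0.123, -0.002]
wrist_force: [0.6, -0.4, -0.3]
grip_width: 0.0854
```

apply_moves:
  fingers: [1,1,1,1,1]
  offset:
    - [0,0,-0.035]
    - [0,0,-0.035]
    - [0,0,-0.03]
    - [0,0,-0.02]
    - [0,0,0]
  delta_rot:
    - [0,0,0]
    - [0,0,0]
    - [0,0,0]
    - [0,0,0]
    - [0,0,0]

```text
t: 16.28
position: [0.6401, 0.168, 0.2055]
tool_rot: [-0.001, 0.992, -0.123, 0.004]
wrist_force: [-0.1, -0.0, 0.6]
grip_width: 0.0854
```

apply_moves:
  fingers: [1,1,1]
  offset:
    - [0,0,0]
    - [0,0,0]
    - [0,0,0]
  delta_rot:
    - [0,0,0]
    - [0,0,0]
    - [0,0,0]

```text
t: 16.53
position: [0.6382, 0.1676, 0.1989]
tool_rot: [0.0, 0.992, -0.123, -0.001]
wrist_force: [0.0, -0.0, 0.1]
grip_width: 0.0856
```

```bash
python3 - <<'E'
from h import *
c=manip.camera("wrist");f=c["frame"][:,:,::-1]
cv2.imwrite("pics/w8.png",cv2.resize(f[80:280,160:400],(720,600),interpolation=cv2.INTER_CUBIC))
d,y=tool([.4384,-.2165,.2]);o=manip.get_obs();print(d.round(4),y,o["position"])
E
```

```text
[-0.1002  0.4213 -0.0005] -14.122096861192327 [0.63832892 0.16759315 0.19891968]
```

View pics/w8.png

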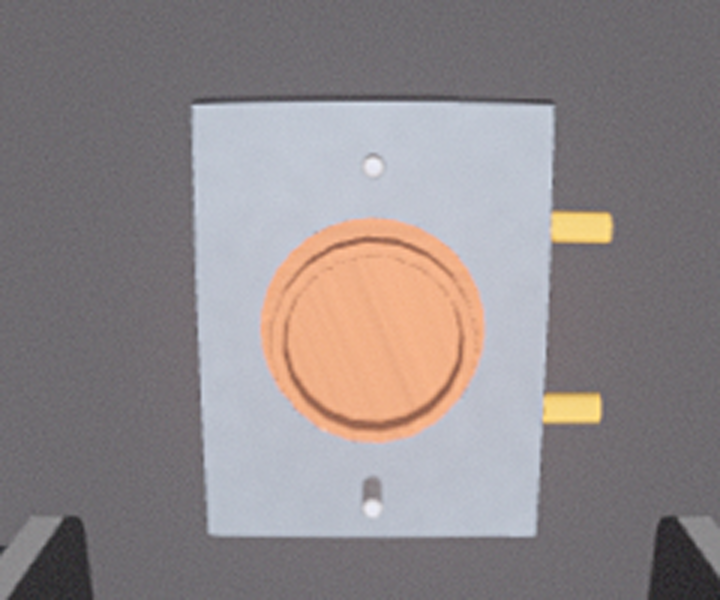

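```bash
python3 - <<'E'
from h import *
c=manip.camera("wrist");g=lambda u,v,z:w(c,160+(u+.5)/3-.5,80+(v+.5)/3-.5,z,True)
o=manip.get_obs();p=o["position"]
f=lambda q:(R.from_euler('z',14.1,degrees=True).apply([*(q-p[:2]),0])[:2]*1000).round(1)
for n,u,v,z in(("pinF",373,166,.051),("pinN",373,508,.051),("disc top",373,218,.03),("disc bot",373,442,.03),("floor L",286,341,.035),("floor R",462,341,.035),("floor T",374,253,.035),("floor B",374,429,.035),("rim innerT",374,237,.045),("outL",261,330,.03),("outR",484,330,.03)):print(n,f(g(u,v,z)))
E
```

```text
pinF [ 0.8 52.3]
pinN [  0.9 -47.2]
disc top [ 0.9 35.8]
disc bot [  0.9 -33.8]
floor L [-25.   -0.3]
floor R [27.4 -0.3]
floor T [ 1.2 26. ]
floor B [  1.2 -27.9]
rim innerT [ 1.1 32. ]
outL [-33.    1.9]
outR [34.5  1.9]
```

Dish is centred between pins (373,166) and (373,508) to within ~1 mm, and sits flat. Going to the cell.

apply_moves:
  fingers: [1,1,1,1,1]
  offset:
    - [-0.0084,0.0351,0]
    - [-0.0084,0.0351,0]
    - [-0.0084,0.0351,0]
    - [-0.0084,0.0351,0]
    - [-0.0084,0.0351,0]
  delta_rot:
    - [0,0,0]
    - [0,0,0]
    - [0,0,0]
    - [0,0,0]
    - [0,0,0]

```text
t: 17.05
position: [0.554, 0.0066, 0.1996]
tool_rot: [-0.0, 0.992, -0.123, -0.001]
wrist_force: [0.6, -0.6, 0.5]
grip_width: 0.0853
```

apply_moves:
  fingers: [1,1,1,1,1]
  offset:
    - [-0.0084,0.0351,0]
    - [-0.0084,0.0351,0]
    - [-0.0084,0.0351,0]
    - [-0.0084,0.0351,0]
    - [-0.0084,0.0351,0]
  delta_rot:
    - [0,0,0]
    - [0,0,0]
    - [0,0,0]
    - [0,0,0]
    - [0,0,0]

```text
t: 17.47
position: [0.4705, -0.1534, 0.1998]
tool_rot: [-0.0, 0.992, -0.123, -0.0]
wrist_force: [1.5, 0.1, -0.3]
grip_width: 0.0856
```

apply_moves:
  fingers: [1,1,1,1,1]
  offset:
    - [-0.0084,0.0351,0]
    - [-0.0084,0.0351,0]
    - [0,0,0]
    - [0,0,0]
    - [0,0,0]
  delta_rot:
    - [0,0,0]
    - [0,0,0]
    - [0,0,0]
    - [0,0,0]
    - [0,0,0]

```text
t: 17.88
position: [0.4382, -0.2161, 0.1999]
tool_rot: [-0.0, 0.992, -0.123, -0.0]
wrist_force: [0.2, 0.2, -0.3]
grip_width: 0.0856
```

```bash
python3 - <<'E'
from h import *
c=manip.camera("wrist");f=c["frame"][:,:,::-1]
cv2.imwrite("pics/w9.png",cv2.resize(f[80:280,160:400],(720,600),interpolation=cv2.INTER_CUBIC))
o=manip.get_obs();print(o["position"],o["joints"].round(2))
E
```

```text
[ 0.43843308 -0.21558302  0.19996185] [-0.59  0.37  1.95  0.    0.82 -0.35]
```

View pics/w9.png

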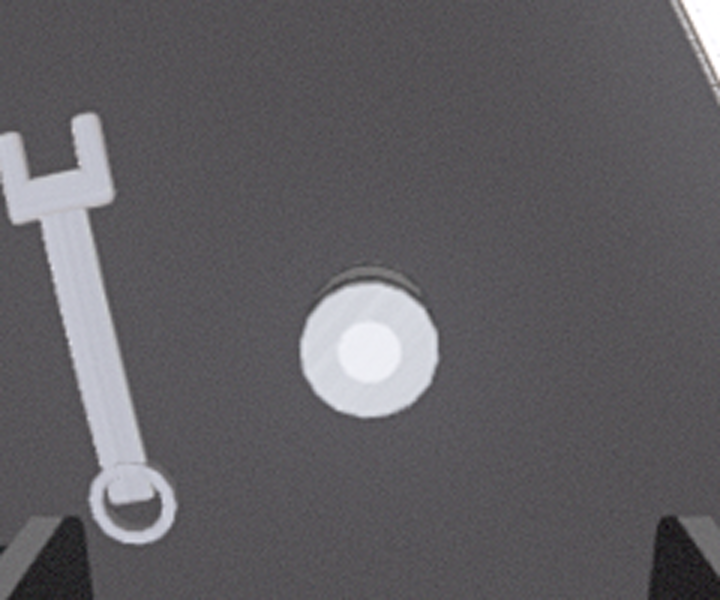

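Cell top centre at (369,349) in the crop; wrench is to the left, outside the finger sweep.

```bash
cat >> h.py <<'E'
def rel(c,u,v,z):  # wrist full-frame pixel -> world, tool-frame offset from TCP (mm)
    q=w(c,u,v,z,True); d,_=tool([*q,z]); return q.round(4),(d[:2]*1000).round(1)
def blob(c,thr,win=(220,150,350,260),inv=False):  # bright-blob enclosing circle in window u0,v0,u1,v1
    u0,v0,u1,v1=win; g=cv2.cvtColor(c["frame"],cv2.COLOR_RGB2GRAY)[v0:v1,u0:u1]
    m=cv2.threshold(g,thr,255,cv2.THRESH_BINARY)[1]
    k=max(cv2.findContours(m,cv2.RETR_EXTERNAL,cv2.CHAIN_APPROX_NONE)[0],key=cv2.contourArea)
    (x,y),r=cv2.minEnclosingCircle(k); e=cv2.fitEllipse(k); return x+u0,y+v0,r,(e[0][0]+u0,e[0][1]+v0,e[1])
E
python3 - <<'E'
from h import *
c=manip.camera("wrist");print(rel(c,160+370/3-.5,80+349.5/3-.5,.045))
b=blob(c,150);print(b,rel(c,b[0],b[1],.045))
E
```

```text
(array([ 0.4385, -0.216 ]), array([0.2, 0.7]))
(282.5, 197.0, 22.94023895263672, (282.4660949707031, 196.74060440063477, (43.88844299316406, 45.118343353271484))) (array([ 0.438 , -0.2168]), array([-0.1,  1.6]))
```

apply_moves:
  fingers: [1,1,1,1,1]
  offset:
    - [0,0.001,0.024]
    - [0,0,0.024]
    - [0,0,0.024]
    - [0,0,0.024]
    - [0,0,0.024]
  delta_rot:
    - [0,0,0]
    - [0,0,0]
    - [0,0,0]
    - [0,0,0]
    - [0,0,0]

```text
t: 18.4
position: [0.4385, -0.216, 0.0792]
tool_rot: [0.0, 0.993, -0.122, 0.0]
wrist_force: [1.0, -0.2, -0.3]
grip_width: 0.0855
```

apply_moves:
  fingers: [1,1,1,1,0.8]
  offset:
    - [0,0,0.012]
    - [0,0,0.01]
    - [0,0,0.008]
    - [0,0,0.004]
    - [0,0,0]
  delta_rot:
    - [0,0,0]
    - [0,0,0]
    - [0,0,0]
    - [0,0,0]
    - [0,0,0]

```text
t: 18.82
position: [0.4381, -0.2168, 0.0459]
tool_rot: [-0.0, 0.992, -0.123, -0.0]
wrist_force: [-0.6, -0.1, -0.6]
grip_width: 0.0758
```

apply_moves:
  fingers: [0.35,0.35,0.35,0.35,0.35]
  offset:
    - [0,0,0]
    - [0,0,0]
    - [0,0,0]
    - [0,0,0]
    - [0,0,0]
  delta_rot:
    - [0,0,0]
    - [0,0,0]
    - [0,0,0]
    - [0,0,0]
    - [0,0,0]

```text
t: 19.23
position: [0.4383, -0.2173, 0.0472]
tool_rot: [0.0, 0.992, -0.123, 0.001]
wrist_force: [0.6, 1.2, 5.4]
grip_width: 0.0383
```

apply_moves:
  fingers: [0.35,0.35,0.35]
  offset:
    - [0,0,0]
    - [0,0,0]
    - [0,0,0]
  delta_rot:
    - [0,0,0]
    - [0,0,0]
    - [0,0,0]

```text
t: 19.48
position: [0.4382, -0.2173, 0.0472]
tool_rot: [0.0, 0.992, -0.123, 0.001]
wrist_force: [-0.8, -0.0, 6.0]
grip_width: 0.0384
```

```bash
python3 - <<'E'
from h import *
c=manip.camera("wrist");b=blob(c,150);print(b,rel(c,b[0],b[1],.045));cv2.imwrite("pics/w10.png",c["frame"][:,:,::-1])
o=manip.get_obs();print(o["position"],o["grip_width"],o["wrist_force"])
E
```

```text
(283.0, 258.5, 40.00322341918945, (283.2216606140137, 250.45598602294922, (21.194772720336914, 84.65234375))) (array([ 0.4412, -0.2065]), array([  0.2, -11.2]))
[ 0.43824681 -0.21731118  0.04715297] 0.03855221301619796 [-0.58543109  1.36548485  6.15838134]
```

Cell gripped at 38.5 mm (pads read ~1.3 mm low). Lifting and moving to the stage.

apply_moves:
  fingers: [0.35,0.35,0.35,0.35,0.35]
  offset:
    - [0,0,-0.01]
    - [0,0,-0.025]
    - [0,0,-0.03]
    - [0,0,-0.035]
    - [0,0,-0.025]
  delta_rot:
    - [0,0,0]
    - [0,0,0]
    - [0,0,0]
    - [0,0,0]
    - [0,0,0]

```text
t: 19.95
position: [0.4379, -0.2172, 0.1745]
tool_rot: [0.0, 0.992, -0.123, 0.001]
wrist_force: [0.2, -0.1, -1.6]
grip_width: 0.0387
```

apply_moves:
  fingers: [0.35,0.35,0.35,0.35,0.35]
  offset:
    - [0.003,-0.0126,0]
    - [0.0065,-0.027,0]
    - [0.008,-0.0335,0]
    - [0.008,-0.0335,0]
    - [0.008,-0.0335,0]
  delta_rot:
    - [0,0,0]
    - [0,0,0]
    - [0,0,0]
    - [0,0,0]
    - [0,0,0]

```text
t: 20.37
position: [0.5049, -0.0882, 0.1723]
tool_rot: [0.0, 0.992, -0.123, 0.0]
wrist_force: [1.2, -1.1, -2.1]
grip_width: 0.0385
```

apply_moves:
  fingers: [0.35,0.35,0.35,0.35,0.35]
  offset:
    - [0.008,-0.0335,0]
    - [0.008,-0.0335,0]
    - [0.008,-0.0335,0]
    - [0.008,-0.0335,0]
    - [0.008,-0.0335,0]
  delta_rot:
    - [0,0,0]
    - [0,0,0]
    - [0,0,0]
    - [0,0,0]
    - [0,0,0]

```text
t: 20.78
position: [0.5846, 0.0649, 0.1723]
tool_rot: [-0.0, 0.992, -0.123, 0.0]
wrist_force: [0.2, 0.1, -2.3]
grip_width: 0.0384
```

apply_moves:
  fingers: [0.35,0.35,0.35,0.35,0.35]
  offset:
    - [0.008,-0.0335,0]
    - [0.008,-0.0335,0]
    - [0.008,-0.0335,0]
    - [0.004,-0.016,0]
    - [0,0,0]
  delta_rot:
    - [0,0,0]
    - [0,0,0]
    - [0,0,0]
    - [0,0,0]
    - [0,0,0]

```text
t: 21.2
position: [0.6406, 0.1725, 0.1719]
tool_rot: [-0.0, 0.993, -0.122, 0.0]
wrist_force: [-0.2, -1.3, -1.5]
grip_width: 0.0386
```

apply_moves:
  fingers: [0.35,0.35,0.35]
  offset:
    - [0,0,0]
    - [0,0,0]
    - [0,0,0]
  delta_rot:
    - [0,0,0]
    - [0,0,0]
    - [0,0,0]

```text
t: 21.45
position: [0.6395, 0.1683, 0.1717]
tool_rot: [0.0, 0.992, -0.123, -0.0]
wrist_force: [-0.7, -0.4, -2.6]
grip_width: 0.0388
```

```bash
python3 - <<'E'
from h import *
o=manip.get_obs();d,y=tool([.6398,.169,.0822]);print(d.round(4),y,o["position"],o["grip_width"])
E
```

```text
[ 0.0002 -0.0007  0.0895] -14.178653946336157 [0.63945407 0.1683249  0.17172998] 0.03881449976242799
```

apply_moves:
  fingers: [0.35,0.35,0.35,0.35,0.35]
  offset:
    - [0,-0.0005,0.014]
    - [0,0,0.018]
    - [0,0,0.018]
    - [0,0,0.015]
    - [0,0,0.01]
  delta_rot:
    - [0,0,0]
    - [0,0,0]
    - [0,0,0]
    - [0,0,0]
    - [0,0,0]

```text
t: 21.87
position: [0.6394, 0.1687, 0.0952]
tool_rot: [0.0, 0.992, -0.124, -0.001]
wrist_force: [-0.6, 0.0, -1.2]
grip_width: 0.0392
```

apply_moves:
  fingers: [0.35,0.35,0.35,0.35,0.35]
  offset:
    - [0,0,0.005]
    - [0,0,0.004]
    - [0,0,0.003]
    - [0,0,0]
    - [0,0,0]
  delta_rot:
    - [0,0,0]
    - [0,0,0]
    - [0,0,0]
    - [0,0,0]
    - [0,0,0]

```text
t: 22.28
position: [0.6402, 0.1699, 0.0849]
tool_rot: [-0.0, 0.992, -0.123, 0.0]
wrist_force: [0.2, -0.3, -1.0]
grip_width: 0.0384
```

apply_moves:
  fingers: [0.35,0.35,0.35]
  offset:
    - [0,0,0.0015]
    - [0,0,0.001]
    - [0,0,0]
  delta_rot:
    - [0,0,0]
    - [0,0,0]
    - [0,0,0]

```text
t: 22.53
position: [0.6402, 0.1699, 0.0823]
tool_rot: [-0.0, 0.992, -0.123, 0.0]
wrist_force: [-0.1, 0.1, 0.6]
grip_width: 0.0388
```

Barely touching; release and rise, then measure the cell top.

apply_moves:
  fingers: [0.35,0.35,0.6,0.7,0.8]
  offset:
    - [0,0,0.001]
    - [0,0,0]
    - [0,0,0]
    - [0,0,0]
    - [0,0,0]
  delta_rot:
    - [0,0,0]
    - [0,0,0]
    - [0,0,0]
    - [0,0,0]
    - [0,0,0]

```text
t: 22.95
position: [0.64, 0.1699, 0.0808]
tool_rot: [-0.0, 0.992, -0.123, 0.0]
wrist_force: [-0.2, -0.1, -1.1]
grip_width: 0.0681
```

apply_moves:
  fingers: [1,1,1,1,1]
  offset:
    - [0,0,-0.005]
    - [0,0,-0.025]
    - [0,0,-0.035]
    - [0,0,-0.035]
    - [0,0,-0.035]
  delta_rot:
    - [0,0,0]
    - [0,0,0]
    - [0,0,0]
    - [0,0,0]
    - [0,0,0]

```text
t: 23.37
position: [0.6397, 0.1698, 0.2175]
tool_rot: [0.0, 0.992, -0.123, -0.0]
wrist_force: [-0.3, -0.1, 0.3]
grip_width: 0.0853
```

apply_moves:
  fingers: [1,1,1,1]
  offset:
    - [0,0,0]
    - [0,0,0]
    - [0,0,0]
    - [0,0,0]
  delta_rot:
    - [0,0,0]
    - [0,0,0]
    - [0,0,0]
    - [0,0,0]

```text
t: 23.7
position: [0.6395, 0.1698, 0.2145]
tool_rot: [0.0, 0.992, -0.123, -0.001]
wrist_force: [0.4, 0.6, -1.1]
grip_width: 0.0854
```

```bash
python3 - <<'E'
from h import *
c=manip.camera("wrist");f=c["frame"][:,:,::-1]
cv2.imwrite("pics/w11.png",cv2.resize(f[80:280,160:400],(720,600),interpolation=cv2.INTER_CUBIC))
o=manip.get_obs();d,y=tool([.4682,-.0176,.2]);print(d.round(4),y,o["position"])
E
```

```text
[-0.1204  0.2235  0.0148] -14.121812170770236 [0.63955517 0.16975772 0.21433541]
```

View pics/w11.png

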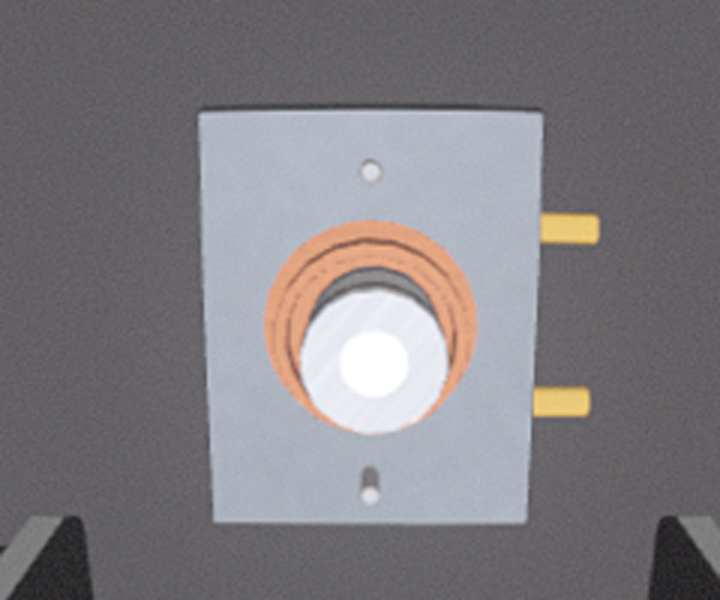

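Cell stands in the dish; its top centre is at (374,361).

```bash
python3 - <<'E'
from h import *
c=manip.camera("wrist");print(rel(c,160+374.5/3-.5,80+361.5/3-.5,.080), manip.get_obs()["position"])
E
```

```text
(array([0.641 , 0.1707]), array([ 1.4, -1.3])) [0.63961616 0.1697723  0.2143878 ]
```

apply_moves:
  fingers: [1,1,1,1,1]
  offset:
    - [-0.0172,0.0319,0]
    - [-0.0172,0.0319,0]
    - [-0.0172,0.0319,0]
    - [-0.0172,0.0319,0]
    - [-0.0172,0.0319,0]
  delta_rot:
    - [0,0,0]
    - [0,0,0]
    - [0,0,0]
    - [0,0,0]
    - [0,0,0]

```text
t: 24.22
position: [0.5161, 0.0353, 0.215]
tool_rot: [0.0, 0.992, -0.123, -0.001]
wrist_force: [1.3, -0.7, -1.1]
grip_width: 0.0853
```

apply_moves:
  fingers: [1,1,1,1,1]
  offset:
    - [-0.0172,0.0319,0]
    - [-0.0172,0.0319,0]
    - [0,0,0.03]
    - [0,0,0.035]
    - [0,0,0.01]
  delta_rot:
    - [0,0,0]
    - [0,0,0]
    - [0,0,0]
    - [0,0,0]
    - [0,0,0]

```text
t: 24.63
position: [0.467, -0.0177, 0.1374]
tool_rot: [-0.0, 0.992, -0.124, -0.002]
wrist_force: [0.6, -0.8, -0.9]
grip_width: 0.0853
```

apply_moves:
  fingers: [1,1,1,1]
  offset:
    - [0,0,0]
    - [0,0,0]
    - [0,0,0]
    - [0,0,0]
  delta_rot:
    - [0,0,0]
    - [0,0,0]
    - [0,0,0]
    - [0,0,0]

```text
t: 24.97
position: [0.4692, -0.0172, 0.1416]
tool_rot: [-0.0, 0.992, -0.123, 0.001]
wrist_force: [-0.2, -0.4, -0.2]
grip_width: 0.0851
```

```bash
python3 - <<'E'
from h import *
c=manip.camera("wrist")
b=blob(c,150,(210,130,356,285));print(b,rel(c,b[3][0],b[3][1],.012),manip.get_obs()["position"])
cv2.imwrite("pics/w12.png",c["frame"][:,:,::-1])
E
```

```text
(280.3112030029297, 203.3684539794922, 25.930227279663086, (280.30596923828125, 203.41788482666016, (50.212242126464844, 50.53355407714844))) (array([ 0.4677, -0.017 ]), array([-1.7,  0.2])) [ 0.46917332 -0.01724669  0.14162687]
```

apply_moves:
  fingers: [0.8,0.8,0.8,0.8,0.8]
  offset:
    - [-0.001,0,0.018]
    - [0,0,0.018]
    - [0,0,0.018]
    - [0,0,0.018]
    - [0,0,0.018]
  delta_rot:
    - [0,0,0]
    - [0,0,0]
    - [0,0,0]
    - [0,0,0]
    - [0,0,0]

```text
t: 25.43
position: [0.4682, -0.017, 0.0508]
tool_rot: [0.0, 0.992, -0.123, 0.001]
wrist_force: [0.3, 0.0, 0.2]
grip_width: 0.0686
```

apply_moves:
  fingers: [0.65,0.65,0.65,0.65,0.65]
  offset:
    - [0,0,0.01]
    - [0,0,0.006]
    - [0,0,0.0045]
    - [0,0,0]
    - [0,0,0]
  delta_rot:
    - [0,0,0]
    - [0,0,0]
    - [0,0,0]
    - [0,0,0]
    - [0,0,0]

```text
t: 25.85
position: [0.4681, -0.0171, 0.0308]
tool_rot: [-0.0, 0.992, -0.123, 0.0]
wrist_force: [-0.5, -0.5, 0.5]
grip_width: 0.0557
```

apply_moves:
  fingers: [0.35,0.35,0.35,0.35,0.35]
  offset:
    - [0,0,0]
    - [0,0,0]
    - [0,0,0]
    - [0,0,0]
    - [0,0,0]
  delta_rot:
    - [0,0,0]
    - [0,0,0]
    - [0,0,0]
    - [0,0,0]
    - [0,0,0]
  force: 25

```text
t: 26.27
position: [0.4681, -0.0171, 0.0312]
tool_rot: [-0.0, 0.992, -0.123, 0.001]
wrist_force: [-0.6, 0.6, 7.4]
grip_width: 0.0379
```

```bash
python3 - <<'E'
from h import *
o=manip.get_obs();print(o["position"],o["grip_width"],o["wrist_force"])
c=manip.camera("wrist");cv2.imwrite("pics/w13.png",c["frame"][:,:,::-1])
E
```

```text
[ 0.46809938 -0.01712479  0.0311819 ] 0.03793073644402057 [-0.63742534  0.55277868  7.35334209]
```

View pics/w13.png

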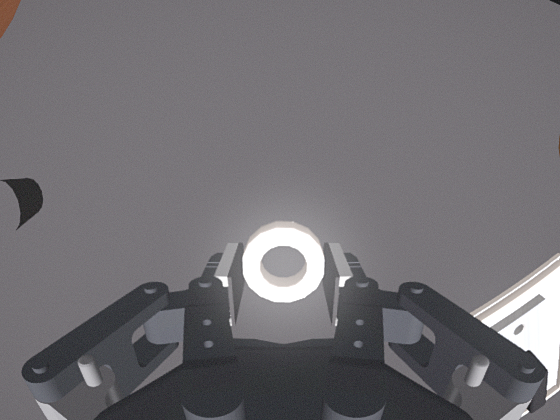

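Spacer gripped flat at the pad tips. Carrying it to the stage.

apply_moves:
  fingers: [0.35,0.35,0.35,0.35,0.35]
  offset:
    - [0,0,-0.01]
    - [0,0,-0.03]
    - [0,0,-0.035]
    - [0,0,-0.035]
    - [0,0,-0.03]
  delta_rot:
    - [0,0,0]
    - [0,0,0]
    - [0,0,0]
    - [0,0,0]
    - [0,0,0]

```text
t: 26.73
position: [0.4675, -0.017, 0.1733]
tool_rot: [-0.0, 0.992, -0.123, 0.001]
wrist_force: [0.4, -0.4, 0.2]
grip_width: 0.038
```

apply_moves:
  fingers: [0.35,0.35,0.35,0.35,0.35]
  offset:
    - [0.008,-0.015,0]
    - [0.016,-0.0295,0]
    - [0.0173,-0.032,0]
    - [0.0173,-0.032,0]
    - [0.0173,-0.032,0]
  delta_rot:
    - [0,0,0]
    - [0,0,0]
    - [0,0,0]
    - [0,0,0]
    - [0,0,0]

```text
t: 27.15
position: [0.5764, 0.102, 0.1717]
tool_rot: [-0.0, 0.992, -0.123, 0.001]
wrist_force: [0.8, -1.1, -0.2]
grip_width: 0.0379
```

apply_moves:
  fingers: [0.35,0.35,0.35,0.35,0.35]
  offset:
    - [0.0173,-0.032,0]
    - [0.0173,-0.032,0]
    - [0.0106,-0.0195,0]
    - [0,0,0]
    - [0,0,0]
  delta_rot:
    - [0,0,0]
    - [0,0,0]
    - [0,0,0]
    - [0,0,0]
    - [0,0,0]

```text
t: 27.57
position: [0.6397, 0.1714, 0.1707]
tool_rot: [0.0, 0.993, -0.122, -0.0]
wrist_force: [0.5, -0.3, -0.6]
grip_width: 0.038
```

apply_moves:
  fingers: [0.35,0.35,0.35,0.35,0.35]
  offset:
    - [0,0,0.01]
    - [0,0,0.014]
    - [0,0,0.014]
    - [0,0,0]
    - [0,0,0]
  delta_rot:
    - [0,0,0]
    - [0,0,0]
    - [0,0,0]
    - [0,0,0]
    - [0,0,0]

```text
t: 27.98
position: [0.6392, 0.1697, 0.132]
tool_rot: [0.0, 0.992, -0.123, -0.001]
wrist_force: [0.2, 0.5, -0.4]
grip_width: 0.0376
```

```bash
python3 - <<'E'
from h import *
o=manip.get_obs();d,y=tool([.6401,.1705,.1112]);print(d.round(4),y,o["position"],o["grip_width"])
E
```

```text
[ 0.0007 -0.001   0.0208] -14.173745821696503 [0.63917499 0.16971395 0.13195396] 0.03764323834012614
```

apply_moves:
  fingers: [0.35,0.35,0.35,0.35,0.35]
  offset:
    - [0.0007,-0.0008,0.007]
    - [0,0,0.006]
    - [0,0,0.004]
    - [0,0,0.001]
    - [0,0,0]
  delta_rot:
    - [0,0,0]
    - [0,0,0]
    - [0,0,0]
    - [0,0,0]
    - [0,0,0]

```text
t: 28.4
position: [0.6406, 0.1712, 0.114]
tool_rot: [0.0, 0.992, -0.123, -0.0]
wrist_force: [-0.3, -0.5, -0.1]
grip_width: 0.0378
```

apply_moves:
  fingers: [0.35,0.35,0.35,0.35]
  offset:
    - [0,0,0.0015]
    - [0,0,0.001]
    - [0,0,0]
    - [0,0,0]
  delta_rot:
    - [0,0,0]
    - [0,0,0]
    - [0,0,0]
    - [0,0,0]

```text
t: 28.73
position: [0.6408, 0.1713, 0.1119]
tool_rot: [-0.0, 0.992, -0.123, 0.0]
wrist_force: [-0.0, -0.3, -0.3]
grip_width: 0.0379
```

apply_moves:
  fingers: [0.35,0.35,0.35,0.35]
  offset:
    - [-0.0005,0.0009,0]
    - [0,0,0.0007]
    - [0,0,0.0005]
    - [0,0,0]
  delta_rot:
    - [0,0,0]
    - [0,0,0]
    - [0,0,0]
    - [0,0,0]

```text
t: 29.07
position: [0.6401, 0.1704, 0.1113]
tool_rot: [-0.0, 0.992, -0.123, 0.0]
wrist_force: [-1.4, -0.9, 4.9]
grip_width: 0.0379
```

Contact at the expected height. Release, rise and measure the ring.

apply_moves:
  fingers: [0.5,0.6,0.7,0.8,0.8]
  offset:
    - [0,0,0]
    - [0,0,0]
    - [0,0,0]
    - [0,0,0]
    - [0,0,-0.003]
  delta_rot:
    - [0,0,0]
    - [0,0,0]
    - [0,0,0]
    - [0,0,0]
    - [0,0,0]

```text
t: 29.48
position: [0.6398, 0.1704, 0.1131]
tool_rot: [0.0, 0.992, -0.123, -0.0]
wrist_force: [-0.2, -0.3, -0.3]
grip_width: 0.0684
```

apply_moves:
  fingers: [1,1,1,1,1]
  offset:
    - [0,0,-0.02]
    - [0,0,-0.035]
    - [0,0,-0.035]
    - [0,0,-0.02]
    - [0,0,0]
  delta_rot:
    - [0,0,0]
    - [0,0,0]
    - [0,0,0]
    - [0,0,0]
    - [0,0,0]

```text
t: 29.9
position: [0.6414, 0.1707, 0.2289]
tool_rot: [-0.001, 0.992, -0.123, 0.004]
wrist_force: [0.5, -0.4, -0.2]
grip_width: 0.0856
```

apply_moves:
  fingers: [1,1,1]
  offset:
    - [0,0,0]
    - [0,0,0]
    - [0,0,0]
  delta_rot:
    - [0,0,0]
    - [0,0,0]
    - [0,0,0]

```text
t: 30.15
position: [0.6396, 0.1704, 0.2221]
tool_rot: [0.0, 0.992, -0.123, -0.001]
wrist_force: [0.1, -0.6, 0.2]
grip_width: 0.0849
```

```bash
python3 - <<'E'
from h import *
c=manip.camera("wrist");f=c["frame"][:,:,::-1]
cv2.imwrite("pics/w14.png",cv2.resize(f[80:280,160:400],(720,600),interpolation=cv2.INTER_CUBIC))
o=manip.get_obs();d,y=tool([.4450,.1630,.2]);print(d.round(4),y,o["position"])
E
```

```text
[-0.1869  0.0546  0.0226] -14.124068221385295 [0.63966417 0.17036873 0.22215873]
```

View pics/w14.png

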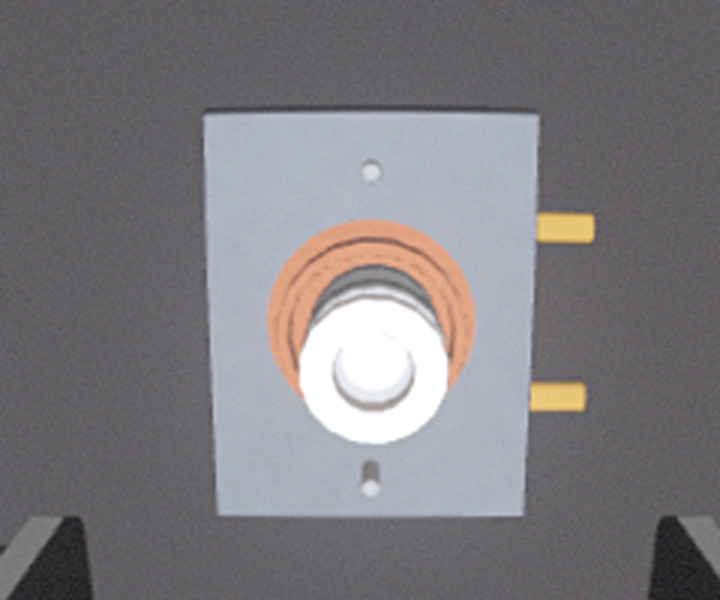

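Ring centre at (374,370), with the cell window centred in its hole. Measuring, then going to the weight.

```bash
python3 - <<'E'
from h import *
c=manip.camera("wrist");print(rel(c,160+374.5/3-.5,80+370/3-.5,.092), manip.get_obs()["position"])
E
```

```text
(array([0.6408, 0.1701]), array([ 1.3, -0. ])) [0.63973165 0.17042946 0.22227882]
```

apply_moves:
  fingers: [1,1,1,1,1]
  offset:
    - [-0.0312,0.0091,0]
    - [-0.0312,0.0091,0]
    - [-0.0312,0.0091,0]
    - [-0.0312,0.0091,0]
    - [-0.0312,0.0091,0]
  delta_rot:
    - [0,0,0]
    - [0,0,0]
    - [0,0,0]
    - [0,0,0]
    - [0,0,0]

```text
t: 30.67
position: [0.4759, 0.1642, 0.2229]
tool_rot: [0.0, 0.992, -0.123, -0.001]
wrist_force: [0.2, 1.2, -0.4]
grip_width: 0.0852
```

apply_moves:
  fingers: [1,1,1,1,1]
  offset:
    - [-0.0312,0.0091,0]
    - [0,0,0.03]
    - [0,0,0.03]
    - [0,0,0.022]
    - [0,0,0]
  delta_rot:
    - [0,0,0]
    - [0,0,0]
    - [0,0,0]
    - [0,0,0]
    - [0,0,0]

```text
t: 31.08
position: [0.4435, 0.1628, 0.1382]
tool_rot: [0.001, 0.992, -0.123, -0.003]
wrist_force: [-0.2, 0.2, -0.3]
grip_width: 0.0856
```

apply_moves:
  fingers: [1,1,1,1]
  offset:
    - [0,0,0]
    - [0,0,0]
    - [0,0,0]
    - [0,0,0]
  delta_rot:
    - [0,0,0]
    - [0,0,0]
    - [0,0,0]
    - [0,0,0]

```text
t: 31.42
position: [0.4456, 0.1633, 0.1426]
tool_rot: [-0.0, 0.992, -0.123, 0.001]
wrist_force: [-0.5, -0.1, -0.1]
grip_width: 0.0855
```

```bash
python3 - <<'E'
from h import *
c=manip.camera("wrist");o=manip.get_obs()
g=cv2.cvtColor(c["frame"],cv2.COLOR_RGB2GRAY);print(o["position"],g[100:260:20,220:345:12])
u0,v0,u1,v1=210,120,356,270
m=cv2.threshold(g[v0:v1,u0:u1],125,255,cv2.THRESH_BINARY)[1]
n,l,s,ce=cv2.connectedComponentsWithStats(m);print(s[1:][s[1:,4]>50]+[u0,v0,0,0,0],ce)
i=1+s[1:,4].argmax()
for r in range(s[i,1],s[i,1]+s[i,3],4):
    k=np.where(l[r]==i)[0];print(r+v0,k.min()+u0,k.max()+u0)
cv2.imwrite("pics/w15.png",c["frame"][:,:,::-1])
E
```

```text
[0.44553431 0.16326171 0.14252255] [[118 118 115 117 118 116 115 118 116 114 120]
 [116 114 117 118 111 114 111 117 117 115 117]
 [121 115 115 114 114 117 121 119 114 113 116]
 [119 116 113 124 120 119 119 117 118 118 112]
 [117 119 119 118 126 129 123 121 122 120 119]
 [118 117 120 123 241 134 214 245 121 118 121]
 [117 118 117 118 173 237 230 123 122 119 122]
 [119 113 117 121 116 121 121 119 115 118 120]]
[[ 261  179   47   48 1728]] [[ 72.33550278  73.72724563]
 [ 87.          48.        ]
 [ 66.          52.        ]
 [ 73.          53.        ]
 [ 98.          52.        ]
 [ 54.          55.        ]
 [ 52.          57.        ]
 [ 60.          56.        ]
 [ 74.07638889  83.16319444]
 [ 58.          60.        ]
 [ 94.          61.        ]
 [ 54.          65.        ]
 [ 97.          68.        ]
 [104.          73.        ]
 [107.          72.        ]
 [104.          75.        ]
 [101.          76.        ]
 [ 99.          79.        ]
 [102.5         81.5       ]
 [111.          85.        ]
 [101.          87.        ]
 [113.          89.        ]
 [104.          90.        ]
 [ 46.          93.        ]
 [ 98.5         93.5       ]
 [101.          92.        ]
 [ 44.          97.        ]
 [105.         101.        ]
 [ 93.         102.        ]
 [ 89.         105.        ]
 [ 97.         105.        ]
 [ 90.         107.        ]
 [ 69.         108.        ]
 [ 79.         109.        ]
 [ 75.         111.        ]
 [ 86.         110.        ]
 [ 91.         111.        ]
 [ 67.         113.        ]
 [ 81.         113.        ]
 [ 84.         115.        ]
 [ 94.         114.        ]
 [ 67.         117.        ]
 [ 78.         117.        ]
 [102.         119.        ]]
179 284 286
183 271 296
187 269 302
191 265 303
195 263 305
199 262 306
203 261 307
207 262 307
211 262 306
215 264 304
219 267 301
223 272 296
```

Weight body is a 46 px circle centred at (284,203.5), which matches the spacer's alignment. Same descent.

apply_moves:
  fingers: [0.8,0.8,0.8,0.8,0.8]
  offset:
    - [0,0,0.018]
    - [0,0,0.018]
    - [0,0,0.018]
    - [0,0,0.018]
    - [0,0,0.018]
  delta_rot:
    - [0,0,0]
    - [0,0,0]
    - [0,0,0]
    - [0,0,0]
    - [0,0,0]

```text
t: 31.88
position: [0.4455, 0.1633, 0.0514]
tool_rot: [-0.0, 0.992, -0.123, 0.001]
wrist_force: [-0.2, 0.2, -0.0]
grip_width: 0.0679
```

apply_moves:
  fingers: [0.65,0.65,0.65,0.65,0.65]
  offset:
    - [0,0,0.01]
    - [0,0,0.007]
    - [0,0,0.0042]
    - [0,0,0]
    - [0,0,0]
  delta_rot:
    - [0,0,0]
    - [0,0,0]
    - [0,0,0]
    - [0,0,0]
    - [0,0,0]

```text
t: 32.3
position: [0.4454, 0.1633, 0.0309]
tool_rot: [-0.0, 0.992, -0.123, 0.0]
wrist_force: [-0.4, 0.4, -0.7]
grip_width: 0.0556
```

apply_moves:
  fingers: [0.3,0.3,0.3,0.3,0.3]
  offset:
    - [0,0,0]
    - [0,0,0]
    - [0,0,0]
    - [0,0,0]
    - [0,0,0]
  delta_rot:
    - [0,0,0]
    - [0,0,0]
    - [0,0,0]
    - [0,0,0]
    - [0,0,0]
  force: 45

```text
t: 32.72
position: [0.4455, 0.1633, 0.0314]
tool_rot: [-0.0, 0.992, -0.123, 0.001]
wrist_force: [-0.8, -0.6, 9.6]
grip_width: 0.0332
```

apply_moves:
  fingers: [0.3,0.3,0.3]
  offset:
    - [0,0,0]
    - [0,0,0]
    - [0,0,0]
  delta_rot:
    - [0,0,0]
    - [0,0,0]
    - [0,0,0]

```text
t: 32.97
position: [0.4455, 0.1633, 0.0314]
tool_rot: [-0.0, 0.992, -0.123, 0.001]
wrist_force: [-0.6, 0.4, 8.7]
grip_width: 0.0336
```

apply_moves:
  fingers: [0.3,0.3,0.3,0.3,0.3]
  offset:
    - [0,0,-0.01]
    - [0,0,-0.03]
    - [0,0,-0.035]
    - [0,0,-0.035]
    - [0,0,-0.03]
  delta_rot:
    - [0,0,0]
    - [0,0,0]
    - [0,0,0]
    - [0,0,0]
    - [0,0,0]

```text
t: 33.38
position: [0.4449, 0.1631, 0.1733]
tool_rot: [-0.0, 0.992, -0.123, 0.001]
wrist_force: [-0.4, 1.0, -2.5]
grip_width: 0.0334
```

apply_moves:
  fingers: [0.3,0.3,0.3,0.3,0.3]
  offset:
    - [0.012,-0.0035,0]
    - [0.027,-0.0078,0]
    - [0.031,-0.009,0]
    - [0.031,-0.009,0]
    - [0.031,-0.009,0]
  delta_rot:
    - [0,0,0]
    - [0,0,0]
    - [0,0,0]
    - [0,0,0]
    - [0,0,0]

```text
t: 33.8
position: [0.5836, 0.1681, 0.1716]
tool_rot: [-0.0, 0.992, -0.123, 0.0]
wrist_force: [0.4, 0.0, -1.3]
grip_width: 0.0336
```

apply_moves:
  fingers: [0.3,0.3,0.3,0.3,0.3]
  offset:
    - [0.028,-0.0082,0]
    - [0.02,-0.0058,0]
    - [0.007,-0.002,0]
    - [0,0,0]
    - [0,0,0]
  delta_rot:
    - [0,0,0]
    - [0,0,0]
    - [0,0,0]
    - [0,0,0]
    - [0,0,0]

```text
t: 34.22
position: [0.6387, 0.1701, 0.1704]
tool_rot: [0.0, 0.992, -0.123, -0.001]
wrist_force: [-0.9, -0.4, -1.8]
grip_width: 0.0334
```

apply_moves:
  fingers: [0.3,0.3,0.3,0.3,0.3]
  offset:
    - [0,0,0.01]
    - [0,0,0.012]
    - [0,0,0.009]
    - [0,0,0]
    - [0,0,0]
  delta_rot:
    - [0,0,0]
    - [0,0,0]
    - [0,0,0]
    - [0,0,0]
    - [0,0,0]

```text
t: 34.63
position: [0.6392, 0.1702, 0.1384]
tool_rot: [0.0, 0.992, -0.123, -0.001]
wrist_force: [0.2, 0.4, -0.7]
grip_width: 0.033
```

```bash
python3 - <<'E'
from h import *
o=manip.get_obs();d,y=tool([.6401,.1704,.1234]);print(d.round(4),y,o["position"],o["grip_width"],o["wrist_force"])
E
```

```text
[ 0.0008 -0.0004  0.015 ] -14.114121277616164 [0.63921007 0.17021343 0.13844851] 0.03304581631182023 [ 0.1874701   0.42103456 -0.66794061]
```

apply_moves:
  fingers: [0.3,0.3,0.3,0.3,0.3]
  offset:
    - [0,0,0.005]
    - [0,0,0.004]
    - [0,0,0.003]
    - [0,0,0]
    - [0,0,0]
  delta_rot:
    - [0,0,0]
    - [0,0,0]
    - [0,0,0]
    - [0,0,0]
    - [0,0,0]

```text
t: 35.05
position: [0.6398, 0.1702, 0.1273]
tool_rot: [-0.0, 0.992, -0.123, -0.0]
wrist_force: [-0.8, 0.1, -1.8]
grip_width: 0.0334
```

apply_moves:
  fingers: [0.3,0.3,0.3]
  offset:
    - [0,0,0]
    - [0,0,0]
    - [0,0,0]
  delta_rot:
    - [0,0,0]
    - [0,0,0]
    - [0,0,0]

```text
t: 35.3
position: [0.6399, 0.1702, 0.1276]
tool_rot: [-0.0, 0.992, -0.123, 0.0]
wrist_force: [0.1, 0.8, -1.7]
grip_width: 0.0327
```

On target (0.6399, 0.1702). Final 4 mm.

apply_moves:
  fingers: [0.3,0.3,0.3,0.3]
  offset:
    - [0,0,0.002]
    - [0,0,0.0012]
    - [0,0,0.0008]
    - [0,0,0]
  delta_rot:
    - [0,0,0]
    - [0,0,0]
    - [0,0,0]
    - [0,0,0]

```text
t: 35.63
position: [0.6398, 0.1702, 0.1236]
tool_rot: [-0.0, 0.992, -0.123, 0.0]
wrist_force: [-0.7, -0.1, 0.9]
grip_width: 0.0335
```

apply_moves:
  fingers: [0.3,0.3,0.3]
  offset:
    - [0,0,0]
    - [0,0,0]
    - [0,0,0]
  delta_rot:
    - [0,0,0]
    - [0,0,0]
    - [0,0,0]

```text
t: 35.88
position: [0.6398, 0.1702, 0.1235]
tool_rot: [-0.0, 0.992, -0.123, 0.0]
wrist_force: [-0.9, -0.6, 1.3]
grip_width: 0.0336
```

apply_moves:
  fingers: [0.4,0.55,0.7,0.8,0.8]
  offset:
    - [0,0,0.0004]
    - [0,0,0]
    - [0,0,0]
    - [0,0,0]
    - [0,0,0]
  delta_rot:
    - [0,0,0]
    - [0,0,0]
    - [0,0,0]
    - [0,0,0]
    - [0,0,0]

```text
t: 36.3
position: [0.6398, 0.1702, 0.1229]
tool_rot: [-0.0, 0.992, -0.123, -0.0]
wrist_force: [-0.5, -0.4, -0.3]
grip_width: 0.0685
```

apply_moves:
  fingers: [1,1,1,1,1]
  offset:
    - [0,0,-0.01]
    - [0,0,-0.025]
    - [0,0,-0.035]
    - [0,0,-0.035]
    - [0,0,-0.025]
  delta_rot:
    - [0,0,0]
    - [0,0,0]
    - [0,0,0]
    - [0,0,0]
    - [0,0,0]

```text
t: 36.72
position: [0.6401, 0.1703, 0.257]
tool_rot: [-0.0, 0.992, -0.123, 0.001]
wrist_force: [-0.5, 0.5, 1.1]
grip_width: 0.0856
```

apply_moves:
  fingers: [1,1,1,1,1]
  offset:
    - [-0.03,0,0]
    - [-0.03,0,0]
    - [-0.03,0,0]
    - [-0.02,0,0]
    - [0,0,0]
  delta_rot:
    - [0,0,0]
    - [0,0,0]
    - [0,0,0]
    - [0,0,0]
    - [0,0,0]

```text
t: 37.13
position: [0.53, 0.1979, 0.2543]
tool_rot: [-0.0, 0.993, -0.122, -0.0]
wrist_force: [0.7, -0.3, 0.3]
grip_width: 0.0854
```

```bash
python3 - <<'E'
from h import *
t=manip.camera("top")["frame"];s=manip.camera("scene")["frame"];wr=manip.camera("wrist")["frame"]
r=lambda f,b,w,h:cv2.resize(f[b[1]:b[3],b[0]:b[2],::-1],(w,h),interpolation=cv2.INTER_CUBIC)
im=np.vstack([np.hstack([r(s,(160,140,400,350),400,350),r(wr,(220,60,460,270),400,350)]),np.hstack([r(t,(110,100,450,310),400,247),r(s,(0,0,560,346),400,247)])])
cv2.imwrite("pics/final.png",im);print(manip.get_obs()["position"])
E
```

```text
[0.53380996 0.19708867 0.25379728]
```

View pics/final.png

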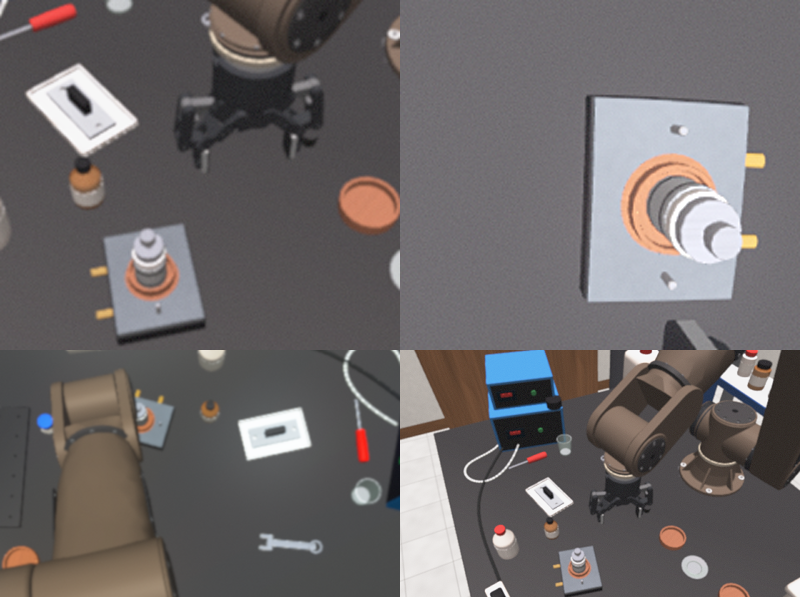

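The final views show the full stack standing upright and centred on the stage, the plate flat in the tray, and the bystanders undisturbed.

```bash
python3 -c "
from plant import manip
print(manip.sign_off())"
```

```text
the job is handed in; nothing more can be done
None
```

The job is done and handed in at about 37 s. I lifted the cover plate level off the pins and laid it flat in the tray, long side along the tray's long side. Then I built the stack one piece at a time, letting go of each: the smallest copper dish, the cell, the spacer ring, and the weight knob up.

**Final check:** the last pictures show the stack upright in the middle of the stage and the plate inside the tray. The bottle, beaker and jar are standing where they were, and the gripper is clear.

**Centring:** each piece was released within about 1 mm of the same spot. The wrist camera and the arm's own position differed by 1–1.5 mm when locating the cell top, and by about 1 mm for the ring, so I split the difference for the ring. That is within the camera calibration. I checked the weight's centring by the arm position at release and by eye in the final picture, without a separate measurement.

**Forces:** wrist force readings, taken at the end of each move, stayed at about 12 N or less.

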